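# Jack up the front of a keepsake chest and hold it

## Task

The front of the keepsake chest has to be held up so that I can stick new felts under its front feet: drop the two silicone pads, one after the other, into the two bores of the little jack's saddle, then stand the jack flat on the dresser, in line with the chest, with the pads squarely under the two rivets that mark the chest's lift tongue. Press the jack's handle right down so that the pads raise the chest, and finish while still holding the handle down (do not let go at the end). The hand must not push or lift the chest itself, the chest stays in its place, and everything else is left alone.

Things in the scene. Friction and masses are not known exactly. Their poses are not given: they have to be found in the camera images.
- pad_a: dark grey silicone pad: upright plain cylinder, 20 mm diameter, 24 mm high, 20 g, standing on the tray among the bystanders; origin at the centre of its underside, z up. Either pad may go into either bore.
- pad_b: second pad, the same as pad_a
- jack: loose metal jack, 0.7 kg, on the dresser. Origin: underside centre; +x to the saddle, -x to the handle, z up. Base plate 195 x 70 x 8 mm (x -100 to +95). Carry it by its aluminium block: 30 mm (x) by 40 mm (y), centred at x = +15, y = 0, near the balance point, top 76 mm up. Saddle: plate 34 (x) by 80 mm (y) at x = +75, top 40 mm up when lowered; rises 56 mm per rad of handle, 28 mm in all.
- bore0 (a point): centre of the floor of one bore in the saddle: 23 mm diameter with a 2 mm chamfer, 12 mm deep, so that a seated pad stands 12 mm proud of the saddle; at jack x = +75, y = +22 mm, 28 mm above the jack's underside when lowered. A pad is seated when its underside is on this floor.
- bore1 (a point): the same for the other bore, at jack y = -22 mm
- saddle_top (a point): centre of the saddle's top face, midway between the bores, at jack x = +75 mm; to be put right below point lift. The saddle sinks again when the handle is let go.
- pump_handle (a joint): angle of the jack's handle, rad: 0 = up (a light spring returns it there), 0.5 = fully down (stop). The pads meet the tongue at about 0.22 rad; holding it down then takes roughly 6 to 12 N at the tip, more on the stop.
- handle_tip (a point): middle of the top of the black press plate (44 x 26 x 10 mm) at the handle's end, to be pressed from above. The handle, a 10 mm rod, turns about a crosswise axle at jack x = +15 mm, 50 mm up; the plate's centre is 120 mm from it. This point is at about jack x = -91 mm, 107 mm up at 0 rad; x = -105 mm, 49 mm up at 0.5 rad.
- chest: loose white wooden chest with mirrored front and back, about 3 kg (differs), 180 (x) by 260 (y) by 117 mm high, on four 12 mm feet at x = +-75, y = +-115 mm; origin at the centre of its underside at foot level, front faces -x, z up. It tips back about its rear feet when raised; the tongue then moves back 6 mm.
- lift (a point): lift point: underside of the aluminium tongue that sticks out 52 mm from the middle of the chest's front (90 mm wide, 8 mm thick, underside 64 mm above the dresser), midway between the two rivets on its top, which are 44 mm apart along the chest's y, at chest x = -117 mm. The space below the tongue is open from the front.
- tray: fixed slim aluminium tray, 160 x 460 mm, floor 3 mm thick, rim 12 mm high; origin at the centre of its underside
- capsule: bystander: white egg-shaped pacifier capsule, 49 mm diameter, 57 mm high, on the tray; origin under its centre
- jar: bystander: glass cream jar, 48 mm diameter, 45 mm high, on the tray; origin under its centre
- case: bystander: blue nail file case, 24 x 140 x 14 mm, on the tray; origin under its centre, long axis y
- keys: bystander: two flat teething keys on a 52 mm ring, 8 mm thick, reaching 85 mm to -y, on the tray; origin at the ring's centre
- cup: bystander: ceramic cup, 72 mm diameter, 85 mm high, with wooden spoons up to about 205 mm, on the tray; origin under its centre
- milk: bystander: feeding bottle, 60 mm diameter, 150 mm high, right of the chest; origin under its centre

How it is judged:
By the outcome, as a careful person would: the job done as asked, in the order asked, and still so for the second after the job is handed in, while the arm keeps its last pose, push and grip.
It also fails if it takes over 72 s, if anything falls off the work surface, if the arm or the gripper's body presses on something with over 40 N, if the wrist force passes 120 N, or if a joint passes its speed limit or range.

## Robot

A 6-joint arm with a two-finger parallel gripper is mounted at the origin on the work surface. World frame = base frame: x ahead of the robot, y to its left, z up, the work surface at z = 0. Lengths are in m, angles in rad, forces in N, time in s.
With the tool pointing down it reaches from about 0.25 to 0.775 m from the base axis. Payload 8.9 kg.
Tool frame: the origin (TCP) lies at the very end of the fingers, on their centre line; the grasp point (between the pads) lies 19 mm behind it (bot.tcp_to_grasp is the distance from the TCP to the grasp point, in m); z points along the fingers, y is the line along which they close (so a half turn about z gives the same grasp; the last joint's range is limited). The gripper opens to 85 mm and grips with 20 to 120 N. Pads are 22 mm wide; open, the fingers measure 114 mm over their backs; the gripper's body (76 mm by 85 mm) begins 54 mm behind the grasp point. The pads swing forward as they close: fully open they stand 13 mm farther back than shut.
Start: joints at [-1.474, 0.291, -0.153, 1.127, 0, 1.431], TCP at [0.123, -0.51, 0.231] pointing down, gripper open.
Joint ranges: [-2.52, 2.52], [-0.91, 1.74], [-1.3, 1.37], [-1.96, 2.02], [-1.52, 1.47], [-3.14, 3.14]. Speed limits (rad/s): [2.22, 2.22, 2.79, 3.14, 3.14, 3.14].

## Interface

Orientations are given as a 3x3 rotation matrix whose columns are the frame's x, y, z axes.
In Python, from rig import bot gives the robot as it stands.
- The arm moves only by the tool arm_command, never from a script. Its argument "motion" is a list of rows, each an object of numbers: "tx", "ty", "tz": the shift along the world's x, y, z each as a share of 120 mm, from -1 to 1; "turn": the turn about the world's z as a share of 360 degrees, from -1 to 1. In form: [{"tx": .., "ty": .., "tz": .., "turn": ..}, ...]. A call has 1 to 20 rows; each row is the pose to reach, as a shift and turn from the pose commanded when the call began, turning the shorter way round; what a row does not reach only later rows make up. A row lasts 1/10 s, in which the tool goes at most 50 mm and 8.59 degrees, less where a joint would pass 70% of its speed; a pose out of reach is approached as far as the arm can. A call with a number of a shift or a turn outside -1 to 1 is refused whole. A call with a gripper value outside its range is refused whole. "hand" is the closure, from 0 (fully open) to 1 (shut), set as the call begins (left out, the last holds). The fingers move at their own pace and stop on an object; "force" is the grip in N (left out, the last holds). Time passes only in rows, so rows that repeat a pose let the fingers close. It gives the time, the measured TCP pose, the force, the opening and the grip force at its end, in the units of the state.
- bot.state(): the state, without advancing time (a new reading comes with each control period).
- bot.grab_frame(name): name is "scene" or "top" or "wrist"; returns a dict with "img" (420x560x3 uint8, red, green, blue), "fovy" (degrees; the focal length in pixels is half the picture's height over the tangent of half this angle, whatever the lens; pixels are square), "cx", "cy" (the principal point, pixels), "dist_coeffs" ([k1, k2, p1, p2, k3] as OpenCV has them; the pictures are not rectified), "rvec" (rotation vector, rad) and "tvec" (3), from world to camera coordinates, as OpenCV has them. Camera axes: x right, y down, z forward; pixel columns grow to the right and rows downward; lengths in m; the calibration is good to about 2 mm. A picture is of the moment at which its call begins. There is no depth.
- bot.close_job(): hands the job in; it is judged then, once.
The state is a dict: "clock": time; "joints": joint angles; "joint_velocities": joint speeds; "effort": joint torques, N m; "position": TCP position; "tool_rot": TCP orientation; "force": force on the tool from outside, world axes, zero at the start; "moment": the same for the moment, N m; "finger_gap": opening from 0.0 (shut) to 1.0 (fully open); "grasp_force": force on a finger pad.
Only numpy, scipy, OpenCV 4.12 (cv2) and the standard library are available. Lean on these libraries where they do the work, as an engineer would, in place of code of your own. Each camera call takes 0.05 s, during which the arm holds its last target. There are 200 camera calls.

## Working session

There is one attempt and no reset: what is moved stays moved. The work goes in short steps, Python scripts to look and compute and a tool call to move; the robot and the scene stay as the last step left them, time stands still between calls to the robot, and variables do not carry over. Pictures are saved under pics/ and viewed, at most 10 in all, crops included, and the job is handed in when it is done.

Besides the shell and the picture viewer there is one more tool, called after "Emit:" in YAML: its name, and indented under it one key for each argument. arm_command: Moves the arm, as the interface text tells. Shift numbers are shares of 120 mm and turn numbers shares of 360 degrees, none past 1 either way. Its arguments: {"type":"object","properties":{"motion":{"type":"array","items":{"type":"object","properties":{"tx":{"type":"number"},"ty":{"type":"number"},"tz":{"type":"number"},"turn":{"type":"number"}}}},"hand":{"type":"number"},"force":{"type":"number"}},"required":["motion"]}

```bash
mkdir -p pics; cat > h.py <<'E'
import numpy as np, cv2, pickle
from rig import bot
def grab(n, save=None):
    f=bot.grab_frame(n); f={k:np.array(v) for k,v in f.items()}
    if save:
        cv2.imwrite(f'pics/{save}.png',cv2.cvtColor(f['img'],cv2.COLOR_RGB2BGR)); pickle.dump(f,open(f'{save}.pkl','wb'))
    return f
def load(s): return pickle.load(open(f'{s}.pkl','rb'))
def K(f):
    F=f['img'].shape[0]/2/np.tan(np.radians(float(f['fovy']))/2)
    return np.array([[F,0,float(f['cx'])],[0,F,float(f['cy'])],[0,0,1]])
def ray(f,uv):
    p=cv2.undistortPoints(np.array(uv,float).reshape(-1,1,2),K(f),f['dist_coeffs'].astype(float)).reshape(-1,2)
    R=cv2.Rodrigues(f['rvec'].astype(float))[0]; c=-R.T@f['tvec'].reshape(3)
    d=np.c_[p,np.ones(len(p))]@R; return c,d
def plane(f,uv,z):
    c,d=ray(f,uv); return c+d*((z-c[2])/d[:,2])[:,None]
def tri(f1,a,f2,b):
    A=np.zeros((3,3));y=np.zeros(3);L=[]
    for f,u in((f1,a),(f2,b)):
        c,d=ray(f,[u]);d=d[0]/np.linalg.norm(d[0]);P=np.eye(3)-np.outer(d,d);A+=P;y+=P@c;L.append((P,c))
    x=np.linalg.solve(A,y); return x,[np.linalg.norm(P@(x-c)) for P,c in L]
def proj(f,X): return cv2.projectPoints(np.array(X,float).reshape(-1,1,3),f['rvec'].astype(float),f['tvec'].astype(float),K(f),f['dist_coeffs'].astype(float))[0].reshape(-1,2)
E
python3 - <<'E'
from h import *
a=grab('scene','s0');b=grab('top','t0');w=grab('wrist','w0')
for f in(a,b,w):
    c,d=ray(f,[[280,210]]);print(c,d,f['fovy'],f['dist_coeffs'])
print(bot.state(), bot.tcp_to_grasp)
E
```

```text
[1.25550488 0.1724076  1.00791348] [[-0.55904967 -0.19534386 -0.8058202 ]] 57.29917277780252 [-0.09697  0.       0.       0.       0.     ]
[ 0.43673062 -0.03541979  1.15745418] [[ 0.12175834 -0.01416736 -0.99257293]] 50.92805390329306 [-0.06440587  0.          0.          0.          0.        ]
[ 0.19057057 -0.49375219  0.37312867] [[-0.25553624 -0.07963246 -0.96373413]] 68.70905233544727 [-0.06013642  0.          0.          0.          0.        ]
{'clock': 0.15, 'joints': array([-1.47429578e+00,  2.91190145e-01, -1.53961618e-01,  1.12670014e+00,
        1.52343036e-06,  1.43149568e+00]), 'joint_velocities': array([ 0.00181546, -0.00318493,  0.00177989,  0.00127407,  0.00122601,
       -0.00042176]), 'effort': array([ 1.20989574e-03, -5.37368560e+01,  3.31521857e+01,  1.13882779e-02,
       -1.43212483e-04, -1.42615509e-06]), 'position': array([ 0.12262215, -0.5101268 ,  0.23084059]), 'tool_rot': array([[ 9.72327484e-01,  2.33622033e-01, -1.00189552e-04],
       [ 2.33622008e-01, -9.72326927e-01,  1.05081432e-03],
       [ 1.48076379e-04, -1.04514213e-03, -9.99999443e-01]]), 'force': array([ 0.23859938, -0.73673142, -0.28535308]), 'moment': array([ 0.00862681, -0.00407356, -0.01810862]), 'grasp_force': 0.0, 'finger_gap': 1.0005594384410565} 0.0187
```

View pics/t0.png

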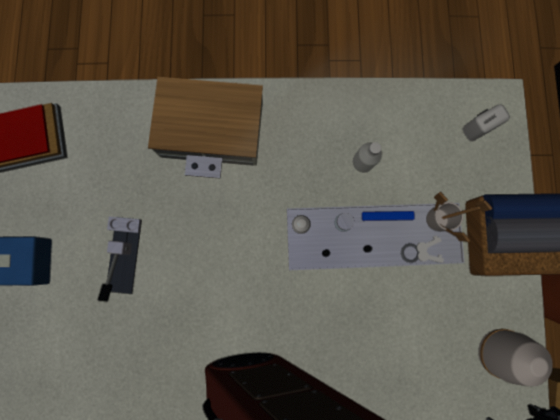

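View pics/s0.png

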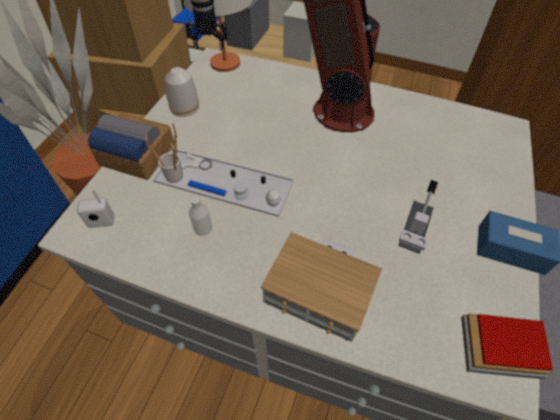

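The top view shows the pads at (326,253) and (368,248), the saddle bores near (115,223) and (133,225), the handle plate at (105,292) and the rivets near (195,166) and (211,167). The scene view shows the pads at (234,173) and (263,180), the jack at about (418,225) and its handle plate at (432,186).

```bash
python3 - <<'E'
from h import *
t=load('t0');s=load('s0')
def blobs(f,box,thr,inv=False):
    x0,y0,x1,y1=box;g=f['img'][y0:y1,x0:x1].max(2)
    m=(g<thr).astype(np.uint8);n,l,st,c=cv2.connectedComponentsWithStats(m)
    return [(c[i]+[x0,y0],st[i,4],st[i,:4]) for i in range(1,n) if st[i,4]>=6]
for nm,f,b in(('t',t,(310,240,385,262)),('s',s,(225,165,272,190)),('t rivet',t,(188,158,220,176)),('t handle',t,(95,280,115,305)),('s handle',s,(422,176,442,198))):
    for r in blobs(f,b,70):print(nm,r)
def crop(f,b,k):
    x0,y0,x1,y1=b;return cv2.resize(cv2.cvtColor(f['img'][y0:y1,x0:x1],cv2.COLOR_RGB2BGR),None,fx=k,fy=k,interpolation=cv2.INTER_CUBIC)
A=crop(t,(90,205,150,305),5);B=crop(t,(170,140,230,190),5);C=crop(s,(390,170,450,255),5)
o=np.zeros((500,900,3),np.uint8);o[:500,:300]=A;o[:250,300:600]=B;o[:425,600:900]=C
o=cv2.convertScaleAbs(o,alpha=1.4)
cv2.imwrite('pics/c0.png',o[:, :][:, :900] if 0 else cv2.resize(o,(800,444)))
E
```

```text
t (array([367.25490196, 248.17647059]), np.int32(51), array([53,  5,  9,  7], dtype=int32))
t (array([325.52941176, 252.56862745]), np.int32(51), array([12,  9,  8,  8], dtype=int32))
s (array([232.57142857, 173.42857143]), np.int32(21), array([6, 6, 4, 6], dtype=int32))
s (array([262.63636364, 179.5       ]), np.int32(22), array([36, 12,  4,  6], dtype=int32))
t rivet (array([194.36666667, 165.46666667]), np.int32(30), array([4, 5, 6, 6], dtype=int32))
t rivet (array([211.625  , 166.84375]), np.int32(32), array([21,  6,  6,  7], dtype=int32))
t handle (array([106.22267206, 290.29149798]), np.int32(247), array([ 3,  0, 17, 22], dtype=int32))
s handle (array([431.93150685, 186.26027397]), np.int32(73), array([ 6,  5,  9, 12], dtype=int32))
```

View pics/c0.png

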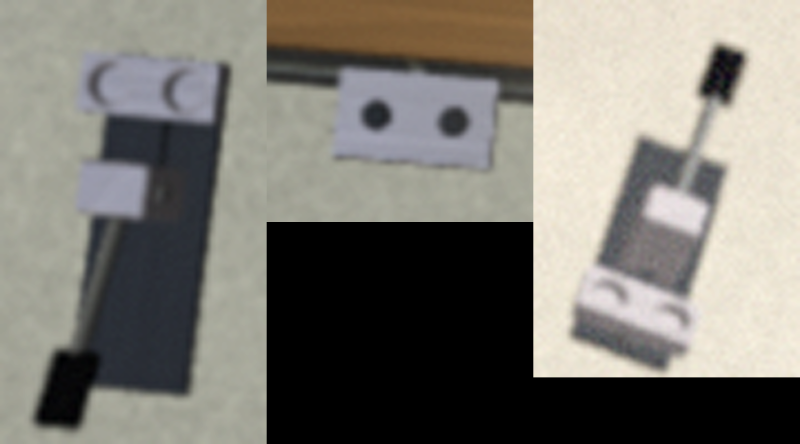

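The crops show the saddle, centred near t(123.3,224.8) and s(413.6,238.9), and the block top, centred near t(115.2,247.5) and s(422.4,217.3). The rivets are at t(194.4,165.5) and t(211.6,166.8), and both bores are empty.

```bash
python3 - <<'E'
from h import *
np.set_printoptions(precision=4,suppress=True)
t=load('t0');s=load('s0')
for n,a,b in(('padR',(367.25,248.18),(232.6,173.4)),('padL',(325.53,252.57),(262.6,179.5)),('saddle',(123.3,224.8),(413.6,238.9)),('block',(115.2,247.5),(422.4,217.3)),('handle',(106.2,290.3),(431.9,186.3))):
    print(n,*tri(t,a,s,b))
r=plane(t,[(194.37,165.47),(211.62,166.84)],.072);print('rivets',r,np.linalg.norm(r[0]-r[1]))
d=r[0]-r[1];print('chest yaw',np.degrees(np.arctan2(-d[0],d[1])))
off=lambda x,y:(90+x/4.444,205+y/4.444)
q=plane(t,[off(82,52),off(220,62),off(213,122),off(78,112)],.04);print(q)
e=(q[0]+q[3]-q[1]-q[2])/2;f=(q[0]+q[1]-q[2]-q[3])/2
print('jack yaw from saddle',np.degrees(np.arctan2(-e[0],e[1])),np.degrees(np.arctan2(f[1],f[0])),np.linalg.norm(e),np.linalg.norm(f))
b=plane(t,[off(230,65),off(188,395)],.008);g=b[0]-b[1];print(b,np.degrees(np.arctan2(g[1],g[0])),np.linalg.norm(g))
E
```

```text
padR [ 0.4747 -0.2766  0.0135] [np.float64(0.0006536488718116322), np.float64(0.0006536488718116326)]
padL [ 0.4649 -0.1682  0.0138] [np.float64(9.849215506153126e-07), np.float64(9.849215505985915e-07)]
saddle [0.5403 0.352  0.0314] [np.float64(0.0003890497630603327), np.float64(0.000389049763060426)]
block [0.4807 0.3587 0.0686] [np.float64(0.0014107597194942733), np.float64(0.0014107597194943638)]
handle [0.3782 0.365  0.1028] [np.float64(0.0017020137734964586), np.float64(0.0017020137734964893)]
rivets [[0.6848 0.1632 0.072 ]
 [0.6808 0.1197 0.072 ]] 0.04367311198316503
chest yaw -5.224737077423816
[[0.5607 0.3879 0.04  ]
 [0.5542 0.3074 0.04  ]
 [0.5198 0.3104 0.04  ]
 [0.5261 0.3889 0.04  ]]
jack yaw from saddle -4.6065493133667195 -3.284547710501146 0.07973128881687107 0.0345850198358908
[[0.5558 0.3112 0.008 ]
 [0.3639 0.3307 0.008 ]] -5.79410222877778 0.19281640234036307
```

Emit:
arm_command:
  motion:
    - {"tx":1,"ty":0.65,"tz":0,"turn":0.1}
    - {"tx":1,"ty":0.65,"tz":0,"turn":0.1}
    - {"tx":1,"ty":0.65,"tz":0,"turn":0.1}
    - {"tx":1,"ty":0.65,"tz":0,"turn":0.1}
  hand: 0.4

```text
clock: 0.55
position: [0.2459, -0.4294, 0.2312]
tool_rot: [[0.663, 0.749, 0.001], [0.749, -0.663, 0.001], [0.002, -0.0, -1.0]]
force: [-1.1, 0.1, 0.5]
finger_gap: 0.597
grasp_force: 0.0
```

Emit:
arm_command:
  motion:
    - {"tx":1,"ty":0.65,"tz":0,"turn":0.1}
    - {"tx":1,"ty":0.65,"tz":0,"turn":0.1}
    - {"tx":1,"ty":0.65,"tz":0,"turn":0.1}
    - {"tx":1,"ty":0.65,"tz":0,"turn":0.1}

```text
clock: 0.95
position: [0.366, -0.3515, 0.2311]
tool_rot: [[0.124, 0.992, 0.001], [0.992, -0.124, 0.001], [0.001, 0.001, -1.0]]
force: [-0.6, -0.7, 0.1]
finger_gap: 0.597
grasp_force: 0.0
```

Emit:
arm_command:
  motion:
    - {"tx":0.9,"ty":0.65,"tz":-0.5}
    - {"tx":0.9,"ty":0.65,"tz":-0.5}
    - {"tx":0.9,"ty":0.65,"tz":-0.5}
    - {"tx":0.9,"ty":0.65,"tz":-0.5}
    - {"tx":0.9,"ty":0.65,"tz":-0.5}

```text
validation failed for argument at $.mo...
```

Emit:
arm_command:
  motion:
    - {"tx":0.9,"ty":0.65,"tz":-0.5,"turn":0}
    - {"tx":0.9,"ty":0.65,"tz":-0.5,"turn":0}
    - {"tx":0.9,"ty":0.65,"tz":-0.5,"turn":0}
    - {"tx":0.9,"ty":0.65,"tz":-0.5,"turn":0}
    - {"tx":0.9,"ty":0.65,"tz":-0.5,"turn":0}

```text
clock: 1.45
position: [0.4707, -0.2755, 0.1706]
tool_rot: [[0.132, 0.991, -0.002], [0.991, -0.132, 0.001], [0.001, -0.002, -1.0]]
force: [0.0, -0.7, 0.5]
finger_gap: 0.599
grasp_force: 0.0
```

```bash
python3 - <<'E'
from h import *
w=grab('wrist','w1');print(bot.state()['position'],proj(w,[[.4747,-.2766,.015],[.4649,-.1682,.015]]))
E
```

```text
[ 0.47041082 -0.27644836  0.1712259 ] [[278.10110622 198.41316137]
 [252.13184507  85.03046507]]
```

View pics/w1.png

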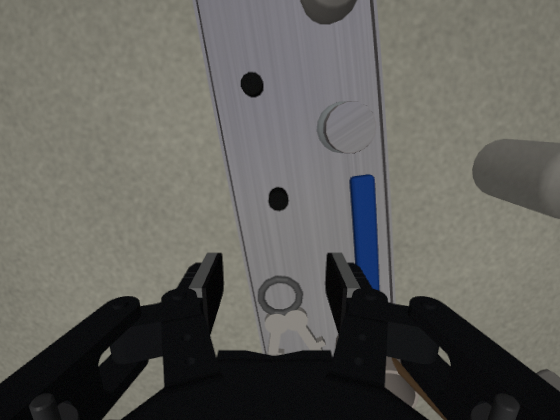

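The wrist view shows padR at (278,198) and padL at (252,85), both where the projection put them. The case edge at column 350 leaves finger room.

```bash
cat >> h.py <<'E'
def dark(f,X,r=28,thr=70):
    u,v=np.round(proj(f,[X])[0]).astype(int);x0=max(u-r,0);y0=max(v-r,0)
    g=f['img'][y0:v+r,x0:u+r].max(2);n,l,st,c=cv2.connectedComponentsWithStats((g<thr).astype(np.uint8))
    i=1+np.argmax(st[1:,4]);return c[i]+[x0,y0],st[i]
E
python3 - <<'E'
from h import *
np.set_printoptions(precision=4,suppress=True)
w=load('w1');t=load('t0');s=load('s0')
for X,a,b in(([.4747,-.2766,.015],(367.25,248.18),(232.6,173.4)),([.4649,-.1682,.015],(325.53,252.57),(262.6,179.5))):
    c,st=dark(w,X);print(c,st,tri(w,c,t,a),tri(w,c,s,b),'plane top',plane(w,[c],.021))
E
```

```text
[277.9144 198.6444] [ 19  17  20  24 374] (array([ 0.4746, -0.2761,  0.0187]), [np.float64(0.00012677380470178345), np.float64(0.00012677380470169577)]) (array([ 0.4743, -0.2767,  0.013 ]), [np.float64(0.00054972402181712), np.float64(0.0005497240218171838)]) plane top [[ 0.4746 -0.2754  0.021 ]]
[251.7065  84.1242] [ 17  15  22  25 443] (array([ 0.4648, -0.1677,  0.0179]), [np.float64(2.5102044541173783e-05), np.float64(2.510204454103592e-05)]) (array([ 0.4649, -0.1677,  0.0141]), [np.float64(0.0005173743454909818), np.float64(0.0005173743454909767)]) plane top [[ 0.465  -0.1682  0.021 ]]
```

Emit:
arm_command:
  motion:
    - {"tx":0.035,"ty":0,"tz":-0.4,"turn":0}
    - {"tx":0.035,"ty":0,"tz":-0.8,"turn":0}
    - {"tx":0.035,"ty":0,"tz":-0.95,"turn":0}
    - {"tx":0.035,"ty":0,"tz":-0.95,"turn":0}

```text
clock: 1.9
position: [0.4724, -0.2764, 0.0554]
tool_rot: [[0.137, 0.991, -0.004], [0.991, -0.137, 0.002], [0.002, -0.004, -1.0]]
force: [0.5, -0.6, -0.4]
finger_gap: 0.596
grasp_force: 0.0
```

Emit:
arm_command:
  motion:
    - {"tx":0,"ty":0,"tz":-0.2,"turn":0}
    - {"tx":0,"ty":0,"tz":-0.35,"turn":0}
    - {"tx":0,"ty":0,"tz":-0.365,"turn":0}
    - {"tx":0,"ty":0,"tz":-0.365,"turn":0}
    - {"tx":0,"ty":0,"tz":-0.365,"turn":0}

```text
clock: 2.4
position: [0.4757, -0.2775, 0.0152]
tool_rot: [[0.135, 0.991, 0.002], [0.991, -0.135, -0.002], [-0.001, 0.002, -1.0]]
force: [-1.0, 0.2, 0.1]
finger_gap: 0.6
grasp_force: 0.0
```

```bash
python3 - <<'E'
from h import *
w=grab('wrist','w2');print(bot.state()['position'],bot.state()['force'])
E
```

```text
[ 0.47567298 -0.27743867  0.01510843] [ 0.71500735  0.76976275 -0.436558  ]
```

View pics/w2.png

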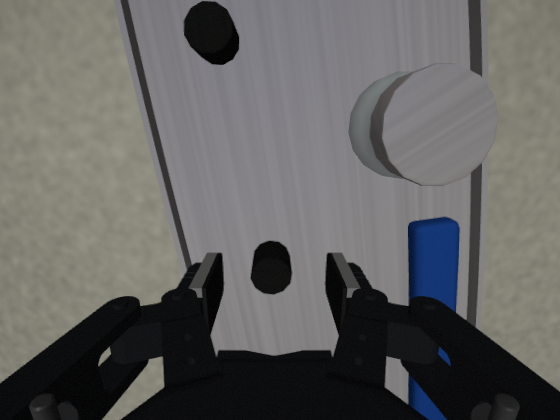

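The pad, centred near (271,267), sits between the open fingers with nothing else in their way. I'll close and lift.

Emit:
arm_command:
  motion:
    - {"tx":0,"ty":0.01,"tz":-0.015,"turn":0}
    - {"tx":0,"ty":0.01,"tz":-0.015,"turn":0}
    - {"tx":0,"ty":0.01,"tz":-0.015,"turn":0}
    - {"tx":0,"ty":0.01,"tz":-0.015,"turn":0}
    - {"tx":0,"ty":0.01,"tz":-0.015,"turn":0}
    - {"tx":0,"ty":0.01,"tz":-0.015,"turn":0}
  hand: 1
  force: 30

```text
clock: 3.05
position: [0.475, -0.2753, 0.0121]
tool_rot: [[0.134, 0.991, 0.0], [0.991, -0.134, -0.0], [-0.0, 0.0, -1.0]]
force: [-0.7, 1.2, 6.1]
finger_gap: 0.211
grasp_force: 29.2
```

Emit:
arm_command:
  motion:
    - {"tx":0,"ty":0,"tz":0.2,"turn":0}
    - {"tx":0,"ty":0,"tz":0.6,"turn":0}
    - {"tx":0,"ty":0,"tz":1,"turn":0}
    - {"tx":0,"ty":0,"tz":1,"turn":0}

```text
clock: 3.45
position: [0.478, -0.2776, 0.1378]
tool_rot: [[0.134, 0.991, 0.008], [0.991, -0.134, -0.006], [-0.005, 0.008, -1.0]]
force: [0.9, -0.3, -0.3]
finger_gap: 0.219
grasp_force: 29.4
```

Emit:
arm_command:
  motion:
    - {"tx":0.1,"ty":0.4,"tz":0.1,"turn":0}
    - {"tx":0.1,"ty":0.8,"tz":0.1,"turn":0}
    - {"tx":0.1,"ty":1,"tz":0.1,"turn":0}

```text
clock: 3.75
position: [0.4864, -0.1523, 0.1437]
tool_rot: [[0.133, 0.991, -0.0], [0.991, -0.133, 0.001], [0.001, -0.0, -1.0]]
force: [-0.2, -0.4, -0.3]
finger_gap: 0.217
grasp_force: 29.4
```

Emit:
arm_command:
  motion:
    - {"tx":0.1,"ty":0.4,"tz":0,"turn":0}
    - {"tx":0.1,"ty":0.8,"tz":0,"turn":0}
    - {"tx":0.1,"ty":1,"tz":0,"turn":0}

```text
clock: 4.05
position: [0.4982, -0.032, 0.1434]
tool_rot: [[0.132, 0.991, -0.001], [0.991, -0.132, 0.001], [0.001, -0.001, -1.0]]
force: [0.3, -0.5, -0.2]
finger_gap: 0.216
grasp_force: 29.4
```

Emit:
arm_command:
  motion:
    - {"tx":0.1,"ty":0.4,"tz":0,"turn":0}
    - {"tx":0.1,"ty":0.8,"tz":0,"turn":0}
    - {"tx":0.1,"ty":1,"tz":0,"turn":0}

```text
clock: 4.35
position: [0.5104, 0.088, 0.1435]
tool_rot: [[0.132, 0.991, -0.0], [0.991, -0.132, 0.001], [0.001, -0.0, -1.0]]
force: [0.2, -0.2, 0.6]
finger_gap: 0.217
grasp_force: 29.4
```

Emit:
arm_command:
  motion:
    - {"tx":0.1,"ty":0.4,"tz":0,"turn":0}
    - {"tx":0.1,"ty":0.8,"tz":0,"turn":0}
    - {"tx":0.1,"ty":1,"tz":0,"turn":0}

```text
clock: 4.65
position: [0.5225, 0.2081, 0.1434]
tool_rot: [[0.132, 0.991, -0.0], [0.991, -0.132, 0.001], [0.001, -0.0, -1.0]]
force: [0.0, 0.2, -0.8]
finger_gap: 0.219
grasp_force: 29.5
```

Emit:
arm_command:
  motion:
    - {"tx":0.1,"ty":0.4,"tz":0,"turn":0}
    - {"tx":0.1,"ty":0.8,"tz":0,"turn":0}
    - {"tx":0.1,"ty":0.9,"tz":0,"turn":0}
    - {"tx":0.1,"ty":0.9,"tz":0,"turn":0}
    - {"tx":0.1,"ty":0.9,"tz":0,"turn":0}

```text
clock: 5.15
position: [0.5345, 0.312, 0.1433]
tool_rot: [[0.134, 0.991, -0.001], [0.991, -0.134, -0.001], [-0.001, -0.001, -1.0]]
force: [-1.3, -0.0, -0.6]
finger_gap: 0.218
grasp_force: 29.5
```

```bash
python3 - <<'E'
from h import *
w=grab('wrist','w3');print(bot.state()['position'],bot.state()['tool_rot'][:,1],bot.state()['finger_gap'])
cv2.imwrite('pics/w3b.png',cv2.convertScaleAbs(cv2.cvtColor(w['img'],cv2.COLOR_RGB2BGR),alpha=1.3))
E
```

```text
[0.53467084 0.3115141  0.14343702] [ 9.90800147e-01 -1.35332049e-01 -5.52215498e-04] 0.21300396111577208
```

View pics/w3b.png

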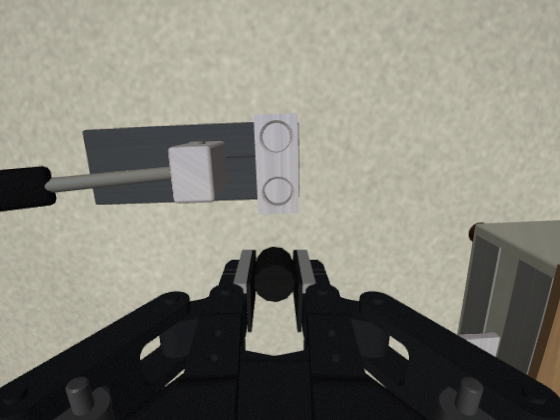

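The wrist view shows the two bores at about (276,137) and (279,191), and the held pad upright between the fingers at (275,275). The tongue is at lower right.

```bash
cat > bores.py <<'E'
from h import *
np.set_printoptions(precision=4,suppress=True)
def bores(f,X,z=.04):
    u=proj(f,X).mean(0).astype(int);r=75;x0,y0=max(u[0]-r,0),max(u[1]-r,0)
    g=cv2.cvtColor(f['img'][y0:u[1]+r,x0:u[0]+r],cv2.COLOR_RGB2GRAY)
    g4=cv2.resize(g,None,fx=4,fy=4,interpolation=cv2.INTER_CUBIC)
    D=np.linalg.norm(np.diff(proj(f,X),axis=0)); R=D*4*27/88
    h=cv2.HoughCircles(g4,cv2.HOUGH_GRADIENT,1,D*3,param1=80,param2=15,minRadius=int(R*.8),maxRadius=int(R*1.1))[0]
    return (h[:4,:2]+.5)/4-.5+[x0,y0],h[:4,2]/4,D
E
python3 - <<'E'
from bores import *
w=load('w3');t=load('t0')
c,r,D=bores(w,[[.543,.371,.04],[.538,.327,.04]]);print(c,r,D);p=plane(w,c,.04);print(p)
p=p[:2];p=p[np.argsort(-p[:,1])];d=p[0]-p[1];print('mid',p.mean(0),'sp',np.linalg.norm(d),'yaw',np.degrees(np.arctan2(-d[0],d[1])))
g=cv2.cvtColor(w['img'],cv2.COLOR_RGB2GRAY)[100:225,235:310]
m=(g>100).astype(np.uint8);cs=cv2.findContours(m,0,2)[0];q=max(cs,key=cv2.contourArea);R=cv2.minAreaRect(q)
bp=cv2.boxPoints(R)+[235,100];pb=plane(w,bp,.04);print(R,pb,pb.mean(0))
# height from two views: saddle centre
print('tri',tri(w,bp.mean(0),t,(123.3,224.8)))
a=np.linspace(0,2*np.pi,60);tc=bot.state()['position']
for z in(-.010,.014): 
    P=np.c_[tc[0]+.01*np.cos(a),tc[1]+.01*np.sin(a),0*a+tc[2]+z];i=proj(w,P);print(z,i.min(0),i.max(0))
i=w['img'][235:310,255:297].max(2);print(np.where((i<45).sum(1)>8)[0]+235)
E
```

```text
[[276.75 136.75]
 [277.75 192.  ]] [14.425 13.775] 55.43376118956061
[[0.545  0.3721 0.04  ]
 [0.54   0.3284 0.04  ]]
mid [0.5425 0.3503 0.04  ] sp 0.04400930501425256 yaw -6.492571731561266
((37.0, 62.0), (124.0, 74.0), 90.0) [[0.5172 0.4035 0.04  ]
 [0.5728 0.396  0.04  ]
 [0.5625 0.2977 0.04  ]
 [0.5008 0.306  0.04  ]] [0.5383 0.3508 0.04  ]
tri (array([0.5394, 0.3519, 0.0312]), [np.float64(0.0010117990242726868), np.float64(0.001011799024272659)])
-0.01 [255.2462 242.9904] [292.3124 276.9288]
0.014 [252.1659 262.4899] [295.1683 300.8969]
[248 249 250 251 252 253 254 255 256 257 258 259 260 261 262 263 264 265
 266 267 268 269 270 271 272 273 274 275 276 277 278 279 280 281 282 283
 284 285 286 287 288 289 290 291 292 293 294 295 296 297 298 299 300]
```

Emit:
arm_command:
  motion:
    - {"tx":0.045,"ty":0.14,"tz":-0.3,"turn":0}
    - {"tx":0.045,"ty":0.14,"tz":-0.58,"turn":0}
    - {"tx":0.045,"ty":0.14,"tz":-0.58,"turn":0}
    - {"tx":0.045,"ty":0.14,"tz":-0.58,"turn":0}
    - {"tx":0.045,"ty":0.14,"tz":-0.58,"turn":0}

```text
clock: 5.7
position: [0.5415, 0.3292, 0.0762]
tool_rot: [[0.136, 0.991, 0.002], [0.991, -0.136, 0.001], [0.001, 0.002, -1.0]]
force: [0.0, -0.3, -0.2]
finger_gap: 0.218
grasp_force: 29.5
```

```bash
python3 - <<'E'
from bores import *
w=grab('wrist','w4');print(bot.state()['position'])
print(proj(w,[[.545,.3721,.04],[.54,.3284,.04]]))
o=cv2.convertScaleAbs(cv2.cvtColor(w['img'],cv2.COLOR_RGB2BGR),alpha=1.4)[80:320,160:400]
cv2.imwrite('pics/w4b.png',cv2.resize(o,None,fx=2.5,fy=2.5))
E
```

```text
[0.5416 0.3294 0.0763]
[[269.2468 172.7058]
 [271.0659 243.1872]]
```

View pics/w4b.png

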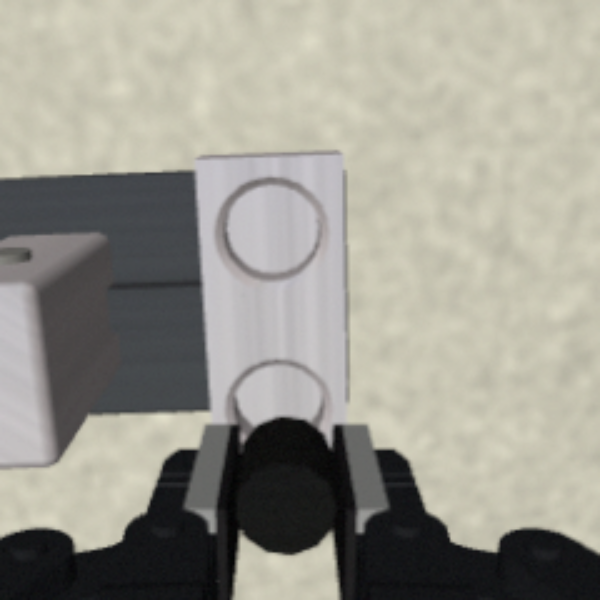

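The enlarged view shows bore0's chamfer at full-image (268.4,171.2) and bore1 at about (271.4,245), within 1 mm of the earlier fix. The pad hangs just above bore1, so I'll descend gently.

Emit:
arm_command:
  motion:
    - {"tx":-0.012,"ty":-0.01,"tz":0,"turn":0}
    - {"tx":-0.012,"ty":-0.01,"tz":-0.08,"turn":0}
    - {"tx":-0.012,"ty":-0.01,"tz":-0.14,"turn":0}
    - {"tx":-0.012,"ty":-0.01,"tz":-0.18,"turn":0}
    - {"tx":-0.012,"ty":-0.01,"tz":-0.21,"turn":0}
    - {"tx":-0.012,"ty":-0.01,"tz":-0.23,"turn":0}
    - {"tx":-0.012,"ty":-0.01,"tz":-0.25,"turn":0}
    - {"tx":-0.012,"ty":-0.01,"tz":-0.25,"turn":0}
    - {"tx":-0.012,"ty":-0.01,"tz":-0.25,"turn":0}

```text
clock: 6.65
position: [0.5389, 0.3283, 0.0442]
tool_rot: [[0.135, 0.991, 0.0], [0.991, -0.135, -0.0], [0.0, 0.0, -1.0]]
force: [-0.1, 0.8, -0.6]
finger_gap: 0.216
grasp_force: 29.5
```

Emit:
arm_command:
  motion:
    - {"tx":0,"ty":0,"tz":0,"turn":0}
    - {"tx":0,"ty":0,"tz":0,"turn":0}
    - {"tx":0,"ty":0,"tz":0,"turn":0}
    - {"tx":0,"ty":0,"tz":0.3,"turn":0}
    - {"tx":0,"ty":0,"tz":0.6,"turn":0}
    - {"tx":0,"ty":0,"tz":0.9,"turn":0}
    - {"tx":0,"ty":-0.4,"tz":0.9,"turn":0}
    - {"tx":0,"ty":-0.6,"tz":0.9,"turn":0}
    - {"tx":0,"ty":-0.6,"tz":0.9,"turn":0}
  hand: 0.6

```text
clock: 7.55
position: [0.5389, 0.2538, 0.1527]
tool_rot: [[0.137, 0.991, 0.0], [0.991, -0.137, -0.001], [-0.001, 0.0, -1.0]]
force: [-0.4, 0.5, 0.1]
finger_gap: 0.404
grasp_force: 0.0
```

```bash
python3 - <<'E'
from bores import *
w=grab('wrist','w5');t=grab('top','t5');print(bot.state()['position'],bot.state()['finger_gap'])
P=[.54,.3279,.048]
c,st=dark(w,P,20);print('w blob',c,st,plane(w,[c],.046))
g=dark(t,P,10);print(g[0],g[1],'tri',tri(w,c,t,g[0]))
o=cv2.convertScaleAbs(cv2.cvtColor(w['img'],cv2.COLOR_RGB2BGR),alpha=1.4)[40:240,180:380]
cv2.imwrite('pics/w5b.png',cv2.resize(o,None,fx=3,fy=3))
E
```

```text
[0.539  0.2562 0.1524] 0.40110856998629957
w blob [260.4027 121.4122] [  6   9  26  26 524] [[0.5387 0.3271 0.046 ]]
[129.5 223.5] [  0   0  20  20 400] tri (array([0.5401, 0.3265, 0.0601]), [np.float64(0.000889359406048969), np.float64(0.0008893594060489072)])
```

View pics/w5b.png

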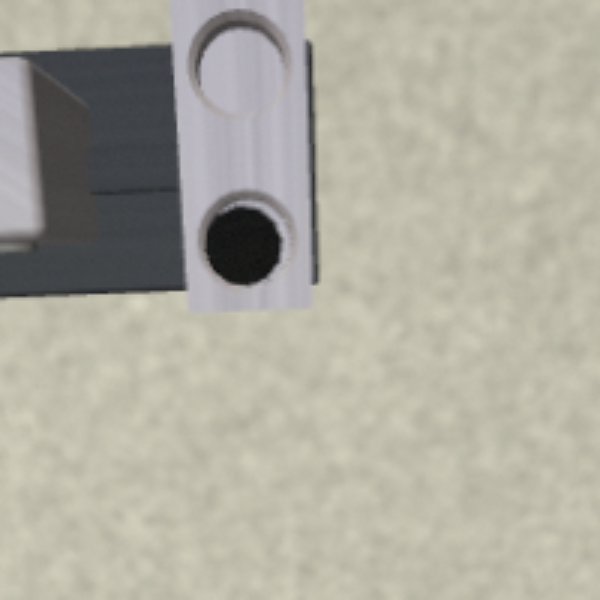

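The pad stands upright in bore1 (full image about (261,121)). Bore0 is at (260,61) and still empty, so I'll fetch the second pad.

Emit:
arm_command:
  motion:
    - {"tx":-0.15,"ty":-0.4,"tz":0,"turn":0}
    - {"tx":-0.15,"ty":-0.8,"tz":0,"turn":0}
    - {"tx":-0.15,"ty":-1,"tz":0,"turn":0}

```text
clock: 7.95
position: [0.5202, 0.1348, 0.152]
tool_rot: [[0.134, 0.991, -0.0], [0.991, -0.134, -0.001], [-0.001, -0.0, -1.0]]
force: [-0.5, 0.0, -0.3]
finger_gap: 0.405
grasp_force: 0.0
```

Emit:
arm_command:
  motion:
    - {"tx":-0.15,"ty":-0.4,"tz":0,"turn":0}
    - {"tx":-0.15,"ty":-0.8,"tz":0,"turn":0}
    - {"tx":-0.15,"ty":-1,"tz":0,"turn":0}

```text
clock: 8.25
position: [0.5028, 0.0144, 0.1522]
tool_rot: [[0.135, 0.991, 0.0], [0.991, -0.135, -0.001], [-0.0, 0.0, -1.0]]
force: [0.4, 0.5, 0.7]
finger_gap: 0.4
grasp_force: 0.0
```

Emit:
arm_command:
  motion:
    - {"tx":-0.15,"ty":-0.4,"tz":0,"turn":0}
    - {"tx":-0.15,"ty":-0.8,"tz":0,"turn":0}
    - {"tx":-0.15,"ty":-1,"tz":0,"turn":0}

```text
clock: 8.55
position: [0.4852, -0.106, 0.1523]
tool_rot: [[0.135, 0.991, 0.001], [0.991, -0.135, -0.001], [-0.001, 0.001, -1.0]]
force: [-0.2, -0.3, 1.3]
finger_gap: 0.403
grasp_force: 0.0
```

Emit:
arm_command:
  motion:
    - {"tx":-0.15,"ty":-0.4,"tz":-0.3,"turn":0}
    - {"tx":-0.15,"ty":-0.52,"tz":-0.6,"turn":0}
    - {"tx":-0.15,"ty":-0.52,"tz":-0.7,"turn":0}
    - {"tx":-0.15,"ty":-0.52,"tz":-0.7,"turn":0}
    - {"tx":-0.15,"ty":-0.52,"tz":-0.7,"turn":0}

```text
clock: 9.05
position: [0.4677, -0.1653, 0.0687]
tool_rot: [[0.133, 0.991, 0.0], [0.991, -0.133, 0.0], [0.0, 0.0, -1.0]]
force: [0.7, -0.8, 0.8]
finger_gap: 0.401
grasp_force: 0.0
```

```bash
python3 - <<'E'
from bores import *
w=grab('wrist','w6');print(bot.state()['position'])
c,st=dark(w,[.4649,-.168,.015],40,50);print(c,st,plane(w,[c],.021),proj(w,[[.4649,-.168,.021]]))
E
```

```text
[ 0.4681 -0.1654  0.0692]
[270.0722 237.2822] [ 26  22  29  37 886] [[ 0.4653 -0.1663  0.021 ]] [[269.8488 239.7015]]
```

Emit:
arm_command:
  motion:
    - {"tx":-0.025,"ty":-0.018,"tz":0,"turn":0}
    - {"tx":-0.025,"ty":-0.018,"tz":-0.2,"turn":0}
    - {"tx":-0.025,"ty":-0.018,"tz":-0.4,"turn":0}
    - {"tx":-0.025,"ty":-0.018,"tz":-0.46,"turn":0}
    - {"tx":-0.025,"ty":-0.018,"tz":-0.46,"turn":0}
    - {"tx":-0.025,"ty":-0.018,"tz":-0.46,"turn":0}

```text
clock: 9.7
position: [0.4645, -0.1684, 0.0139]
tool_rot: [[0.134, 0.991, 0.001], [0.991, -0.134, -0.001], [-0.0, 0.001, -1.0]]
force: [0.1, -0.4, 0.6]
finger_gap: 0.396
grasp_force: 0.0
```

Emit:
arm_command:
  motion:
    - {"tx":0,"ty":0,"tz":0,"turn":0}
    - {"tx":0,"ty":0,"tz":0,"turn":0}
    - {"tx":0,"ty":0,"tz":0,"turn":0}
    - {"tx":0,"ty":0,"tz":0,"turn":0}
    - {"tx":0,"ty":0,"tz":0,"turn":0}
  hand: 1

```text
clock: 10.2
position: [0.4647, -0.1686, 0.0141]
tool_rot: [[0.134, 0.991, 0.002], [0.991, -0.134, -0.001], [-0.001, 0.002, -1.0]]
force: [-1.0, 0.2, 6.1]
finger_gap: 0.212
grasp_force: 29.1
```

Emit:
arm_command:
  motion:
    - {"tx":0,"ty":0,"tz":0.2,"turn":0}
    - {"tx":0,"ty":0,"tz":0.6,"turn":0}
    - {"tx":0,"ty":0,"tz":1,"turn":0}
    - {"tx":0,"ty":0,"tz":1,"turn":0}

```text
clock: 10.6
position: [0.4674, -0.1701, 0.1394]
tool_rot: [[0.134, 0.991, 0.009], [0.991, -0.134, -0.005], [-0.004, 0.01, -1.0]]
force: [0.8, -0.6, -0.2]
finger_gap: 0.215
grasp_force: 29.5
```

Emit:
arm_command:
  motion:
    - {"tx":0.13,"ty":0.4,"tz":0,"turn":0}
    - {"tx":0.13,"ty":0.8,"tz":0,"turn":0}
    - {"tx":0.13,"ty":1,"tz":0,"turn":0}

```text
clock: 10.9
position: [0.4791, -0.0455, 0.1332]
tool_rot: [[0.133, 0.991, 0.0], [0.991, -0.133, 0.001], [0.001, 0.0, -1.0]]
force: [0.1, 0.3, -0.5]
finger_gap: 0.213
grasp_force: 29.5
```

Emit:
arm_command:
  motion:
    - {"tx":0.13,"ty":0.4,"tz":0,"turn":0}
    - {"tx":0.13,"ty":0.8,"tz":0,"turn":0}
    - {"tx":0.13,"ty":1,"tz":0,"turn":0}

```text
clock: 11.2
position: [0.4948, 0.0749, 0.1332]
tool_rot: [[0.133, 0.991, 0.0], [0.991, -0.133, 0.001], [0.001, 0.0, -1.0]]
force: [-0.2, 0.6, 0.3]
finger_gap: 0.219
grasp_force: 29.5
```

Emit:
arm_command:
  motion:
    - {"tx":0.13,"ty":0.4,"tz":0,"turn":0}
    - {"tx":0.13,"ty":0.8,"tz":0,"turn":0}
    - {"tx":0.13,"ty":1,"tz":0,"turn":0}

```text
clock: 11.5
position: [0.5106, 0.1951, 0.1331]
tool_rot: [[0.132, 0.991, 0.001], [0.991, -0.132, 0.001], [0.001, 0.001, -1.0]]
force: [0.7, -1.0, -0.5]
finger_gap: 0.213
grasp_force: 29.5
```

Emit:
arm_command:
  motion:
    - {"tx":0.13,"ty":0.4,"tz":0,"turn":0}
    - {"tx":0.13,"ty":0.8,"tz":0,"turn":0}
    - {"tx":0.13,"ty":1,"tz":0,"turn":0}

```text
clock: 11.8
position: [0.5261, 0.3153, 0.133]
tool_rot: [[0.133, 0.991, 0.001], [0.991, -0.133, 0.001], [0.001, 0.001, -1.0]]
force: [-1.4, -0.1, -0.1]
finger_gap: 0.216
grasp_force: 29.5
```

Emit:
arm_command:
  motion:
    - {"tx":0.13,"ty":0.4,"tz":0,"turn":0}
    - {"tx":0.13,"ty":0.5,"tz":-0.2,"turn":0}
    - {"tx":0.13,"ty":0.5,"tz":-0.4,"turn":0}
    - {"tx":0.13,"ty":0.5,"tz":-0.4,"turn":0}
    - {"tx":0.13,"ty":0.5,"tz":-0.4,"turn":0}

```text
clock: 12.3
position: [0.5416, 0.3714, 0.0852]
tool_rot: [[0.135, 0.991, -0.001], [0.991, -0.135, -0.0], [-0.001, -0.001, -1.0]]
force: [0.3, 0.7, 0.2]
finger_gap: 0.217
grasp_force: 29.5
```

```bash
python3 - <<'E'
from bores import *
w=grab('wrist','w7');print(bot.state()['position'],bot.state()['tool_rot'][:,1])
w5=load('w5');print('bores w5',plane(w5,[(260,61),(262.8,119.4)],.04))
E
```

```text
[0.5423 0.3716 0.0861] [ 0.9908 -0.135   0.0008]
bores w5 [[0.5448 0.3719 0.04  ]
 [0.5406 0.3285 0.04  ]]
```

Emit:
arm_command:
  motion:
    - {"tx":0.022,"ty":0.005,"tz":0,"turn":0}
    - {"tx":0.022,"ty":0.005,"tz":-0.12,"turn":0}
    - {"tx":0.022,"ty":0.005,"tz":-0.2,"turn":0}
    - {"tx":0.022,"ty":0.005,"tz":-0.25,"turn":0}
    - {"tx":0.022,"ty":0.005,"tz":-0.29,"turn":0}
    - {"tx":0.022,"ty":0.005,"tz":-0.32,"turn":0}
    - {"tx":0.022,"ty":0.005,"tz":-0.34,"turn":0}
    - {"tx":0.022,"ty":0.005,"tz":-0.34,"turn":0}
    - {"tx":0.022,"ty":0.005,"tz":-0.34,"turn":0}

```text
clock: 13.25
position: [0.5446, 0.3725, 0.0443]
tool_rot: [[0.135, 0.991, 0.0], [0.991, -0.135, 0.0], [0.0, 0.0, -1.0]]
force: [-0.7, -0.0, 0.1]
finger_gap: 0.216
grasp_force: 29.5
```

Emit:
arm_command:
  motion:
    - {"tx":0,"ty":0,"tz":0,"turn":0}
    - {"tx":0,"ty":0,"tz":0,"turn":0}
    - {"tx":0,"ty":0,"tz":0,"turn":0}
    - {"tx":0,"ty":0,"tz":0.3,"turn":0}
    - {"tx":0,"ty":0,"tz":0.6,"turn":0}
    - {"tx":0,"ty":0,"tz":0.9,"turn":0}
    - {"tx":0,"ty":-0.4,"tz":1,"turn":0}
    - {"tx":0,"ty":-0.8,"tz":1,"turn":0}
    - {"tx":0,"ty":-0.8,"tz":1,"turn":0}
    - {"tx":0,"ty":-0.8,"tz":1,"turn":0}
  hand: 0.6

```text
clock: 14.25
position: [0.5447, 0.2755, 0.1646]
tool_rot: [[0.137, 0.991, 0.0], [0.991, -0.137, 0.0], [0.0, 0.0, -1.0]]
force: [0.6, 0.8, -0.2]
finger_gap: 0.404
grasp_force: 0.0
```

```bash
python3 - <<'E'
from bores import *
w=grab('wrist','w8');t=grab('top','t8');print(bot.state()['position'])
for P in([.5448,.372,.05],[.5405,.328,.05]):
    c,st=dark(w,P,22);print(c,st,plane(w,[c],.052))
o=cv2.convertScaleAbs(cv2.cvtColor(w['img'],cv2.COLOR_RGB2BGR),alpha=1.4)[40:240,100:400]
u=cv2.convertScaleAbs(cv2.cvtColor(t['img'],cv2.COLOR_RGB2BGR),alpha=1.4)[135:305,90:230]
a=cv2.resize(o,None,fx=1.5,fy=1.5);b=cv2.resize(u,None,fx=2.3,fy=2.3,interpolation=cv2.INTER_CUBIC)
Z=np.zeros((400,800,3),np.uint8);Z[:a.shape[0],:450]=a;Z[:b.shape[0],460:460+b.shape[1]]=b;cv2.imwrite('pics/w8b.png',Z)
E
```

```text
[0.5446 0.277  0.1641]
[257.0633  90.6709] [  9   7  26  28 553] [[0.545  0.3726 0.052 ]]
[258.3834 149.2963] [  9  11  24  25 459] [[0.5393 0.3275 0.052 ]]
```

View pics/w8b.png

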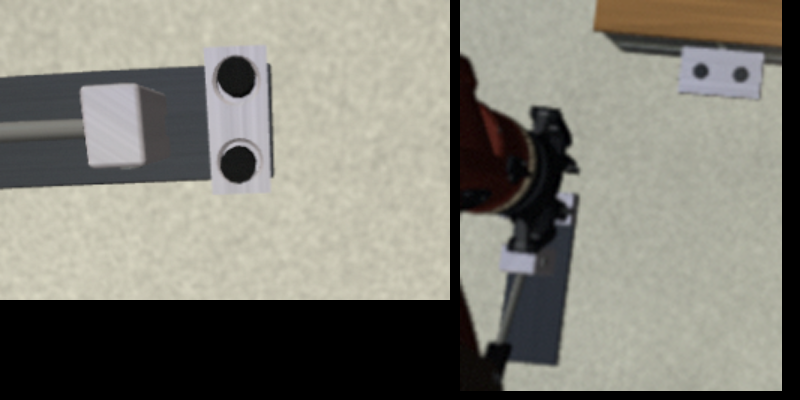

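Both pads now show in the bores, at crop (236,76) and (238,164). Pad0's blob is slightly larger, so I'll check its height numerically.

```bash
python3 - <<'E'
from bores import *
w=load('w8')
for P in([.5448,.372,.05],[.5405,.328,.05]):
  for th in(25,40,55,70,90):
    try:
        c,st=dark(w,P,22,th);print(th,c,st[2:])
    except Exception as e:print(th,e)
a=np.linspace(0,2*np.pi,80)
for (x,y) in((.545,.372),(.540,.328)):
  for z in(.040,.052,.064):
    i=proj(w,np.c_[x+.01*np.cos(a),y+.01*np.sin(a),0*a+z]);print(x,z,i.min(0),i.max(0),i.mean(0))
g=w['img'].max(2);print(g[72:108,257]);print(g[90,238:276]);print(g[130:168,258]);print(g[149,240:278])
E
```

```text
25 [257.0881  90.8996] [ 24  27 488]
40 [257.1744  90.8236] [ 25  27 516]
55 [257.2011  90.7462] [ 26  27 532]
70 [257.0633  90.6709] [ 26  28 553]
90 [256.9831  90.4247] [ 27  28 591]
25 [258.4355 149.0779] [ 23  24 411]
40 [258.3543 149.2471] [ 23  24 429]
55 [258.4099 149.2387] [ 24  25 444]
70 [258.3834 149.2963] [ 24  25 459]
90 [257.9181 148.6608] [ 25  31 513]
0.545 0.04 [245.7609  80.1393] [270.114  105.6924] [258.0843  92.9548]
0.545 0.052 [244.3951  77.9405] [269.9206 104.7467] [257.3115  91.3871]
0.545 0.064 [242.8915  75.5183] [269.7077 103.7063] [256.4605  89.661 ]
0.54 0.04 [248.0838 135.6272] [271.4709 159.3519] [259.9186 147.5298]
0.54 0.052 [246.8813 136.0994] [271.3481 160.9024] [259.2622 148.5457]
0.54 0.064 [245.5623 136.6178] [271.2135 162.6016] [258.5423 149.66  ]
[140 140 139 140 114  68  30  18  18  21  19  17  19  18  17  17  17  17
  18  20  18  19  21  17  18  17  18  16  16  16   9   9  26 107 139 139]
[140 141 140 127  98  95  77  19  18  16  15  16  19  18  18  16  17  20
  18  18  18  20  18  16  18  19  18  17  19  20  17  46  80 106 114 124
 139 138]
[137 136  91  84 110 139 135  61  16  17  17  16  17  19  18  17  19  18
  16  18  20  18  19  14  20  18  18  17  16  17  17  33  87 132 133 134
 133 132]
[102 138 139 136 123 105  88  30  18  17  19  17  18  16  19  18  18  17
  18  19  20  20  20  19  17  20  17  19  18  16  78 126 136 130 126 129
 135 134]
```

Both silhouettes match the 52 mm top height, so both pads are seated. Next I'll go over the block, turned about 92°.

Emit:
arm_command:
  motion:
    - {"tx":-0.51,"ty":0.66,"tz":0.1,"turn":0.2556}
    - {"tx":-0.51,"ty":0.66,"tz":0.1,"turn":0.2556}
    - {"tx":-0.51,"ty":0.66,"tz":0.1,"turn":0.2556}
    - {"tx":-0.51,"ty":0.66,"tz":0.1,"turn":0.2556}
    - {"tx":-0.51,"ty":0.66,"tz":0.1,"turn":0.2556}
    - {"tx":-0.51,"ty":0.66,"tz":0.1,"turn":0.2556}
    - {"tx":-0.51,"ty":0.66,"tz":0.1,"turn":0.2556}
    - {"tx":-0.51,"ty":0.66,"tz":0.1,"turn":0.2556}
    - {"tx":-0.51,"ty":0.66,"tz":0.1,"turn":0.2556}
    - {"tx":-0.51,"ty":0.66,"tz":0.1,"turn":0.2556}
    - {"tx":-0.51,"ty":0.66,"tz":0.1,"turn":0.2556}
    - {"tx":-0.51,"ty":0.66,"tz":0.1,"turn":0.2556}
    - {"tx":-0.51,"ty":0.66,"tz":0.1,"turn":0.2556}
  hand: 0.2

```text
clock: 15.65
position: [0.4829, 0.3564, 0.1758]
tool_rot: [[-0.995, 0.102, -0.0], [0.102, 0.995, -0.0], [0.0, -0.0, -1.0]]
force: [0.9, -0.1, -0.6]
finger_gap: 0.799
grasp_force: 0.0
```

```bash
python3 - <<'E'
from bores import *
w=grab('wrist','w9');s=bot.state();print(s['position'],s['tool_rot'][:,0],s['finger_gap'])
for P in([.545,.372,.052],[.540,.328,.052]):
    c,st=dark(w,P,18,60);print('pad',c,st,plane(w,[c],.052),proj(w,[P]))
y=np.radians(-5.9);R=np.array([[np.cos(y),-np.sin(y)],[np.sin(y),np.cos(y)]])
b=np.array([[30,20],[30,-20],[0,-20],[0,20]])*1e-3
B=np.c_[(R@b.T).T+[.4681,.3579],np.full(4,.076)];pb=proj(w,B);print('pred block',pb)
x0,y0=np.maximum(pb.min(0).astype(int)-15,0);x1,y1=pb.max(0).astype(int)+15
im=w['img'][y0:y1,x0:x1];g=im.max(2);m=(g>np.percentile(g,50)).astype(np.uint8)
hsv=cv2.cvtColor(w['img'],cv2.COLOR_RGB2HSV)
u,v=pb.mean(0).astype(int);print('cols at block row',[int(q) for q in w['img'][v,u-60:u+60:3].max(1)]);print('rows',[int(q) for q in w['img'][v-60:v+60:3,u].max(1)],u,v)
E
```

```text
[0.483  0.3562 0.1759] [-0.9948  0.1017  0.0003] 0.8012363275127413
pad [296.8833 261.5423] [  9   1  21  26 437] [[0.5401 0.3728 0.052 ]] [[296.4364 266.3642]]
pad [249.7005 260.872 ] [  7   1  22  25 414] [[0.5348 0.3285 0.052 ]] [[249.8218 265.8649]]
pred block [[297.3676 229.8128]
 [249.3693 229.74  ]
 [248.6204 194.5415]
 [298.2026 194.6207]]
cols at block row [132, 134, 136, 136, 136, 133, 128, 138, 147, 112, 50, 51, 66, 124, 133, 131, 131, 131, 133, 132, 133, 130, 129, 129, 131, 129, 131, 132, 80, 52, 50, 82, 135, 136, 136, 138, 137, 136, 141, 136]
rows [80, 80, 81, 80, 79, 79, 81, 79, 81, 79, 79, 79, 79, 74, 106, 132, 131, 134, 134, 132, 133, 132, 128, 128, 127, 100, 48, 48, 49, 69, 70, 132, 133, 130, 125, 123, 129, 125, 130, 131] 273 212
```

Emit:
arm_command:
  motion:
    - {"tx":-0.01,"ty":0,"tz":-0.35,"turn":0}
    - {"tx":-0.01,"ty":0,"tz":-0.65,"turn":0}
    - {"tx":-0.01,"ty":0,"tz":-0.8,"turn":0}
    - {"tx":-0.01,"ty":0,"tz":-0.8,"turn":0}

```text
clock: 16.1
position: [0.4801, 0.3547, 0.0774]
tool_rot: [[-0.995, 0.101, -0.004], [0.101, 0.995, -0.002], [0.004, -0.003, -1.0]]
force: [-0.3, -0.7, 0.3]
finger_gap: 0.805
grasp_force: 0.0
```

Emit:
arm_command:
  motion:
    - {"tx":0,"ty":0,"tz":-0.2,"turn":0}
    - {"tx":0,"ty":0,"tz":-0.34,"turn":0}
    - {"tx":0,"ty":0,"tz":-0.34,"turn":0}
    - {"tx":0,"ty":0,"tz":-0.34,"turn":0}

```text
clock: 16.5
position: [0.4826, 0.356, 0.0405]
tool_rot: [[-0.995, 0.1, 0.001], [0.1, 0.995, 0.001], [-0.001, 0.001, -1.0]]
force: [-0.1, 0.0, 0.3]
finger_gap: 0.799
grasp_force: 0.0
```

Emit:
arm_command:
  motion:
    - {"tx":0,"ty":0,"tz":0,"turn":0}
    - {"tx":0,"ty":0,"tz":0,"turn":0}
    - {"tx":0,"ty":0,"tz":0,"turn":0}
    - {"tx":0,"ty":0,"tz":0,"turn":0}
    - {"tx":0,"ty":0,"tz":0,"turn":0}
    - {"tx":0,"ty":0,"tz":0,"turn":0}
  hand: 1
  force: 70

```text
clock: 17.1
position: [0.4829, 0.356, 0.0408]
tool_rot: [[-0.995, 0.1, 0.002], [0.1, 0.995, 0.001], [-0.002, 0.001, -1.0]]
force: [-1.5, -1.6, 5.9]
finger_gap: 0.457
grasp_force: 72.1
```

```bash
python3 - <<'E'
from bores import *
s=bot.state();print(s['position'],s['tool_rot'],s['finger_gap'],s['force'],s['grasp_force'])
w=grab('wrist','w10')
for P in([.543,.372,.052],[.538,.328,.052]):
    c,st=dark(w,P,30,60);print('pad',c,st,plane(w,[c],.05),proj(w,[P]))
E
```

```text
[0.4829 0.356  0.0408] [[-0.995   0.0999  0.002 ]
 [ 0.0999  0.995   0.0009]
 [-0.0018  0.0011 -1.    ]] 0.4573802898824741 [-1.4678 -1.6201  5.9491] 72.10530281066895
pad [314.3573 374.4614] [   0    0   60   60 3470] [[0.5453 0.3722 0.05  ]] [[314.2784 374.0589]]
pad [229.8072 373.279 ] [   0    0   60   60 3495] [[0.5398 0.3267 0.05  ]] [[231.2572 373.2485]]
```

Jack gripped (39 mm opening). I'll carry it low to a pre-pose about 70 mm short of the tongue.

Emit:
arm_command:
  motion:
    - {"tx":0,"ty":0,"tz":0.05,"turn":0}
    - {"tx":0,"ty":0,"tz":0.12,"turn":0}
    - {"tx":0.05,"ty":-0.1,"tz":0.12,"turn":0}
    - {"tx":0.1,"ty":-0.3,"tz":0.12,"turn":0}
    - {"tx":0.2,"ty":-0.5,"tz":0.12,"turn":0}
    - {"tx":0.25,"ty":-0.7,"tz":0.12,"turn":0}
    - {"tx":0.3,"ty":-0.85,"tz":0.12,"turn":0.0015}
    - {"tx":0.3,"ty":-0.85,"tz":0.12,"turn":0.0015}

```text
clock: 17.95
position: [0.5189, 0.2506, 0.0537]
tool_rot: [[-0.996, 0.093, -0.0], [0.093, 0.996, -0.001], [-0.0, -0.001, -1.0]]
force: [0.5, 0.7, -6.6]
finger_gap: 0.461
grasp_force: 72.3
```

Emit:
arm_command:
  motion:
    - {"tx":0.1,"ty":-0.2,"tz":0,"turn":0}
    - {"tx":0.2,"ty":-0.5,"tz":0,"turn":0}
    - {"tx":0.28,"ty":-0.7,"tz":0,"turn":0}
    - {"tx":0.28,"ty":-0.82,"tz":0,"turn":0}
    - {"tx":0.28,"ty":-0.82,"tz":0,"turn":0}
    - {"tx":0.28,"ty":-0.82,"tz":-0.06,"turn":0}
    - {"tx":0.28,"ty":-0.82,"tz":-0.1,"turn":0}
    - {"tx":0.28,"ty":-0.82,"tz":-0.1,"turn":0}
    - {"tx":0.28,"ty":-0.82,"tz":-0.1,"turn":0}

```text
clock: 18.85
position: [0.5511, 0.1559, 0.0413]
tool_rot: [[-0.996, 0.089, -0.001], [0.089, 0.996, 0.0], [0.001, 0.0, -1.0]]
force: [0.9, -0.1, -7.2]
finger_gap: 0.458
grasp_force: 73.5
```

Emit:
arm_command:
  motion:
    - {"tx":0,"ty":0,"tz":-0.01,"turn":0}
    - {"tx":0,"ty":0,"tz":-0.015,"turn":0}
    - {"tx":0,"ty":0,"tz":-0.015,"turn":0}

```text
clock: 19.15
position: [0.5515, 0.1558, 0.0408]
tool_rot: [[-0.996, 0.089, 0.0], [0.089, 0.996, 0.001], [-0.0, 0.001, -1.0]]
force: [-5.2, 0.6, 5.1]
finger_gap: 0.459
grasp_force: 74.9
```

Emit:
arm_command:
  motion:
    - {"tx":0,"ty":0,"tz":0,"turn":0}
    - {"tx":0,"ty":0,"tz":0,"turn":0}
    - {"tx":0,"ty":0,"tz":0,"turn":0}
    - {"tx":0,"ty":0,"tz":0.3,"turn":0}
    - {"tx":0,"ty":0,"tz":0.7,"turn":0}
    - {"tx":0,"ty":0,"tz":1,"turn":0}
    - {"tx":0,"ty":0,"tz":1,"turn":0}
    - {"tx":0,"ty":0,"tz":1,"turn":0}
  hand: 0.2

```text
clock: 19.95
position: [0.5523, 0.1553, 0.1607]
tool_rot: [[-0.996, 0.09, 0.002], [0.09, 0.996, 0.0], [-0.002, 0.0, -1.0]]
force: [0.1, -1.2, -0.0]
finger_gap: 0.797
grasp_force: 0.0
```

```bash
python3 - <<'E'
from bores import *
s=bot.state();print(s['position'],s['tool_rot'][:,0])
w=grab('wrist','w11');t=grab('top','t11')
a=np.linspace(0,2*np.pi,80)
Q=[]
for nm,P,z,r in(('riv+',[.6848,.1632,.0725],.0725,16),('riv-',[.6808,.1197,.0725],.0725,16),('pad+',[.613,.172,.052],.048,25),('pad-',[.609,.128,.052],.048,25)):
    try:
        c,st=dark(w,P,r,60);print(nm,proj(w,[P]),c,st,plane(w,[c],z))
        x=c
        c,st=dark(t,P,9,60);print('   top',proj(t,[P]),c,st,plane(t,[c],z),tri(w,x,t,c)[0])
    except Exception as e: print(nm,e)
o=cv2.convertScaleAbs(cv2.cvtColor(w['img'],cv2.COLOR_RGB2BGR),alpha=1.4)
cv2.imwrite('pics/w11b.png',o)
E
```

```text
[0.5523 0.1553 0.1607] [-0.9959  0.0903 -0.0021]
riv+ [[295.1325 353.8198]] [295.1322 359.2006] [  0   8  32  24 643] [[0.6909 0.1628 0.0725]]
   top [[194.3311 165.427 ]] [194.2222 165.5   ] [ 7  8  5  4 18] [[0.6846 0.1635 0.0725]] [0.6827 0.1623 0.0813]
riv- [[247.2606 353.7566]] [246.1276 358.9264] [  0   8  32  24 666] [[0.6865 0.118  0.0725]]
   top [[211.5919 166.8065]] [211.7222 166.8889] [ 7  7  5  5 18] [[0.6806 0.1194 0.0725]] [0.6792 0.1189 0.0804]
pad+ [[297.9288 272.1503]] [297.3291 267.5053] [ 14   7  23  27 471] [[0.6103 0.1719 0.048 ]]
   top [[191.8528 194.94  ]] [188.4524 196.6964] [  0   0  14  18 168] [[0.6092 0.1814 0.048 ]] [0.6052 0.1749 0.0623]
pad- [[248.9512 272.1342]] [249.7574 267.2638] [ 15   7  22  27 470] [[0.6062 0.1288 0.048 ]]
   top [[209.1536 196.3291]] [209.5227 197.1136] [ 6  7  8  8 44] [[0.6076 0.1276 0.048 ]] [0.6082 0.1282 0.0438]
```

Emit:
arm_command:
  motion:
    - {"tx":0.3,"ty":0,"tz":0,"turn":0}
    - {"tx":0.55,"ty":0,"tz":0,"turn":0}
    - {"tx":0.55,"ty":0,"tz":0,"turn":0}
    - {"tx":0.55,"ty":0,"tz":0,"turn":0}
    - {"tx":0.55,"ty":0,"tz":0,"turn":0}

```text
clock: 20.55
position: [0.6163, 0.1551, 0.1588]
tool_rot: [[-0.996, 0.09, -0.002], [0.09, 0.996, -0.0], [0.002, -0.001, -1.0]]
force: [0.9, 0.3, 0.2]
finger_gap: 0.802
grasp_force: 0.0
```

```bash
python3 - <<'E'
from bores import *
s=bot.state();print(s['position'],s['tool_rot'][:,0])
w=grab('wrist','w12');t=grab('top','t12')
M={}
for nm,P,z,r in(('riv+',[.6848,.1632,.0725],.0725,16),('riv-',[.6808,.1197,.0725],.0725,16),('pad+',[.613,.172,.052],.050,25),('pad-',[.609,.128,.052],.050,25)):
    c,st=dark(w,P,r,60);M[nm]=plane(w,[c],z)[0];print(nm,proj(w,[P]),c,st,M[nm])
    x=c
    c,st=dark(t,P,9,60);print('   top',c,st,plane(t,[c],z),tri(w,x,t,c))
o=cv2.convertScaleAbs(cv2.cvtColor(w['img'],cv2.COLOR_RGB2BGR),alpha=1.4)
cv2.imwrite('pics/w12b.png',o)
for n in('riv','pad'):
    d=M[n+'+']-M[n+'-'];print(n,np.linalg.norm(d),np.degrees(np.arctan2(-d[0],d[1])),(M[n+'+']+M[n+'-'])/2)
E
```

```text
[0.6163 0.1551 0.1588] [-0.9959  0.0902  0.0024]
riv+ [[290.3471 294.2685]] [290.3545 293.8918] [  7   8  20  17 268] [0.6844 0.1632 0.0725]
   top [189.6026 166.2115] [  0   0  13  18 156] [[0.6829 0.1751 0.0725]] (array([0.6764, 0.1672, 0.0907]), [np.float64(0.00475805025038196), np.float64(0.0047580502503819)])
riv- [[238.3945 294.1223]] [238.2037 293.4407] [  7   7  20  18 270] [0.6801 0.1196 0.0725]
   top [211.7222 166.8889] [ 7  7  5  5 18] [[0.6806 0.1194 0.0725]] (array([0.6808, 0.1195, 0.0715]), [np.float64(5.6888475166119425e-05), np.float64(5.688847516630382e-05)])
pad+ [[293.1953 204.8347]] [292.3354 202.092 ] [ 13   9  25  27 489] [0.6111 0.1715 0.05  ]
   top [190.35   187.3667] [ 0  0 18  6 60] [[0.6329 0.1765 0.05  ]] (array([0.6284, 0.1773, 0.0203]), [np.float64(0.0106030007185807), np.float64(0.010603000718580773)])
pad- [[240.4573 204.7864]] [241.5522 201.5723] [ 15   8  24  27 498] [0.6068 0.129  0.05  ]
   top [209.5714 196.9762] [ 6  7  8  7 42] [[0.6076 0.1272 0.05  ]] (array([0.6085, 0.1281, 0.0433]), [np.float64(0.00015924690965447323), np.float64(0.00015924690965441891)])
riv 0.04382349619858937 -5.632225421012591 [0.6823 0.1414 0.0725]
pad 0.042769111174615355 -5.745299753387828 [0.6089 0.1503 0.05  ]
```

View pics/w12b.png

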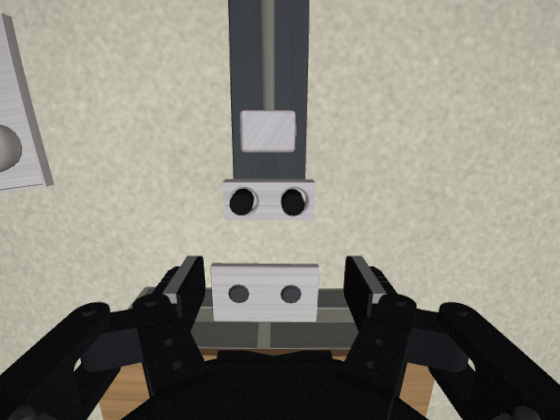

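The last view shows the pads at (241,202) and (293,202), the rivets at (238,294) and (290,294), and the jack in line with the tongue. I'll cross-check using the saddle's edges.

```bash
python3 - <<'E'
from bores import *
w=load('w12');g=w['img'].max(2).astype(int)
for c in(228,267,309):print(c,g[172:228,c])
for r in(190,200,212):print(r,g[r,215:228],g[r,305:322])
f=lambda u:plane(w,[u],.04)[0]
d=np.radians(-5.7)
print(f((268.5,201)),f((222.5,201)),f((314.5,201)),f((268,182)),f((268,220)))
tip=plane(w,[(238.2,293.4),(290.35,293.9)],.0725).mean(0);print(tip)
E
```

```text
228 [139 140 137 135 134 135 123  83  72  75 105 133 133 133 134 134 135 135
 132 129 128 126 125 126 126 125 126 128 130 130 133 130 119 115 121 130
 133 133 137 136 134 130 130 131 131 129 130 132 135 135 135 135 135 135
 138 141]
267 [ 51  51  51  52  51  52  54  64  70  78 107 134 134 134 135 135 136 136
 132 130 129 129 127 129 127 125 128 130 131 131 133 135 129 127 128 131
 132 132 136 137 134 130 128 130 131 130 129 132 137 138 139 140 140 140
 140 140]
309 [134 133 132 131 132 135 126  95  71  71  97 135 134 134 134 136 137 136
 133 131 131 131 130 130 128 123 118 121 120 115 119 126 124 122 128 130
 130 132 136 136 135 130 129 131 131 132 131 130 133 136 135 136 136 136
 136 137]
190 [131 133 135 137 137 136 138 137 133 133 132 133 132] [129 134 134 134 133 133 133 132 133 133 136 137 138 140 141 141 139]
200 [137 137 137 136 133 132 133 132 131 129 129 129 129] [ 98  67  84  95 120 132 132 133 132 136 137 139 139 139 136 135 135]
212 [140 140 139 138 138 136 134 132 131 133 134 134 133] [135 135 134 135 135 135 135 134 137 140 141 141 140 137 137 138 140]
[0.6107 0.1512 0.04  ] [0.6071 0.1111 0.04  ] [0.6143 0.1913 0.04  ] [0.594  0.1524 0.04  ] [0.628  0.1491 0.04  ]
[0.6823 0.1414 0.0725]
```

Emit:
arm_command:
  motion:
    - {"tx":-0.3,"ty":0,"tz":0,"turn":0}
    - {"tx":-0.55,"ty":0,"tz":-0.1,"turn":0}
    - {"tx":-0.55,"ty":0,"tz":-0.2,"turn":0}
    - {"tx":-0.55,"ty":0,"tz":-0.5,"turn":0}
    - {"tx":-0.55,"ty":0,"tz":-0.8,"turn":0}
    - {"tx":-0.55,"ty":0,"tz":-0.98,"turn":0}
    - {"tx":-0.55,"ty":0,"tz":-0.98,"turn":0}
    - {"tx":-0.55,"ty":0,"tz":-0.98,"turn":0}

```text
clock: 21.45
position: [0.5518, 0.1552, 0.0428]
tool_rot: [[-0.996, 0.09, 0.0], [0.09, 0.996, -0.0], [-0.0, -0.0, -1.0]]
force: [1.2, -0.7, -0.0]
finger_gap: 0.802
grasp_force: 0.0
```

Emit:
arm_command:
  motion:
    - {"tx":0,"ty":0,"tz":0,"turn":0}
    - {"tx":0,"ty":0,"tz":0,"turn":0}
    - {"tx":0,"ty":0,"tz":0,"turn":0}
    - {"tx":0,"ty":0,"tz":0,"turn":0}
    - {"tx":0,"ty":0,"tz":0,"turn":0}
    - {"tx":0,"ty":0,"tz":0,"turn":0}
  hand: 1
  force: 80

```text
clock: 22.05
position: [0.5529, 0.1555, 0.044]
tool_rot: [[-0.996, 0.09, 0.003], [0.09, 0.996, 0.001], [-0.003, 0.001, -1.0]]
force: [-1.1, 0.4, 6.1]
finger_gap: 0.455
grasp_force: 81.1
```

Emit:
arm_command:
  motion:
    - {"tx":0,"ty":0,"tz":0.03,"turn":0}
    - {"tx":0,"ty":0,"tz":0.045,"turn":0}
    - {"tx":0,"ty":0,"tz":0.045,"turn":0}
    - {"tx":0,"ty":0,"tz":0.045,"turn":0}

```text
clock: 22.45
position: [0.5514, 0.1551, 0.0475]
tool_rot: [[-0.996, 0.09, -0.001], [0.09, 0.996, -0.0], [0.001, -0.0, -1.0]]
force: [1.0, -0.1, -7.0]
finger_gap: 0.456
grasp_force: 81.4
```

Emit:
arm_command:
  motion:
    - {"tx":0.03,"ty":-0.08,"tz":0,"turn":0}
    - {"tx":0.12,"ty":-0.08,"tz":0,"turn":0}
    - {"tx":0.25,"ty":-0.08,"tz":0,"turn":0}
    - {"tx":0.38,"ty":-0.08,"tz":0,"turn":0}
    - {"tx":0.5,"ty":-0.08,"tz":0,"turn":0}
    - {"tx":0.57,"ty":-0.08,"tz":0,"turn":0}
    - {"tx":0.595,"ty":-0.08,"tz":0,"turn":0}
    - {"tx":0.595,"ty":-0.08,"tz":0,"turn":0}
    - {"tx":0.595,"ty":-0.08,"tz":0,"turn":0}

```text
clock: 23.35
position: [0.6222, 0.1455, 0.0475]
tool_rot: [[-0.996, 0.09, -0.001], [0.09, 0.996, -0.0], [0.001, -0.0, -1.0]]
force: [-0.6, -0.5, -6.7]
finger_gap: 0.456
grasp_force: 81.8
```

Emit:
arm_command:
  motion:
    - {"tx":0,"ty":0,"tz":-0.02,"turn":0}
    - {"tx":0,"ty":0,"tz":-0.035,"turn":0}
    - {"tx":0,"ty":0,"tz":-0.04,"turn":0}
    - {"tx":0,"ty":0,"tz":-0.04,"turn":0}

```text
clock: 23.75
position: [0.6226, 0.1457, 0.044]
tool_rot: [[-0.996, 0.09, 0.0], [0.09, 0.996, -0.0], [-0.0, -0.0, -1.0]]
force: [-5.8, 0.3, 6.5]
finger_gap: 0.454
grasp_force: 83.7
```

Emit:
arm_command:
  motion:
    - {"tx":0,"ty":0,"tz":0,"turn":0}
    - {"tx":0,"ty":0,"tz":0,"turn":0}
    - {"tx":0,"ty":0,"tz":0,"turn":0}
    - {"tx":0,"ty":0,"tz":0.3,"turn":0}
    - {"tx":0,"ty":0,"tz":0.7,"turn":0}
    - {"tx":0,"ty":0,"tz":1,"turn":0}
    - {"tx":0,"ty":0,"tz":1,"turn":0}
    - {"tx":0,"ty":0,"tz":1,"turn":0}
  hand: 0.2

```text
clock: 24.55
position: [0.6238, 0.1457, 0.1638]
tool_rot: [[-0.996, 0.09, 0.002], [0.09, 0.996, 0.0], [-0.002, 0.0, -1.0]]
force: [-0.8, 0.2, -0.8]
finger_gap: 0.802
grasp_force: 0.0
```

```bash
python3 - <<'E'
from bores import *
s=bot.state();print(s['position'],s['tool_rot'][:,0])
w=grab('wrist','w13')
for P in([.6848,.1632,.0725],[.6808,.1197,.0725]):
    c,st=dark(w,P,16,60);print('riv',c,st,plane(w,[c],.0725))
g=w['img'].max(2)
# block top: predicted at lift-60mm; compare with w12 relation
y=np.radians(-5.4);R=np.array([[np.cos(y),-np.sin(y)],[np.sin(y),np.cos(y)]])
def blk(w,c):
    uv=proj(w,[[*c,.076]])[0].astype(int);x0,y0=uv-40
    im=cv2.cvtColor(w['img'][y0:y0+80,x0:x0+80],cv2.COLOR_RGB2GRAY);m=(im>105).astype(np.uint8)
    m=cv2.morphologyEx(m,cv2.MORPH_OPEN,np.ones((5,5)))
    n,l,st,ce=cv2.connectedComponentsWithStats(m,connectivity=4);k=l[40,40];q=cv2.minAreaRect(np.argwhere(l==k)[:,::-1].astype(np.float32))
    return np.array(q[0])+[x0,y0],q,st[k]
for n,c in(('w12',(.5515,.1556)),('w13',(.6228,.146))):
    f=load(n);a=blk(f,c);print(n,a,plane(f,[a[0]],.076))
E
```

```text
[0.6238 0.1457 0.1638] [-0.9959  0.0903 -0.0022]
riv [300.3574 281.597 ] [  7   7  20  18 263] [[0.6844 0.1632 0.0725]]
riv [248.6929 281.2022] [  6   7  20  17 267] [[0.6801 0.1196 0.0725]]
w12 (array([268. , 130.5]), ((43.0, 39.5), (39.0, 52.0), 90.0), array([  17,   20,   53,   40, 2104], dtype=int32)) [[0.5507 0.1572 0.076 ]]
w13 (array([274.5, 211.5]), ((41.49999237060547, 36.49999237060547), (48.99999237060547, 32.99999237060547), 0.0), array([  17,   20,   50,   34, 1650], dtype=int32)) [[0.6199 0.1469 0.076 ]]
```

```bash
python3 - <<'E'
from bores import *
for n in('w13','w12','w9'):
    w=load(n);g=w['img'].max(2).astype(int);c={'w13':274,'w12':268,'w9':273}[n];r0={'w13':185,'w12':100,'w9':184}[n]
    col=g[r0:r0+60,c-8:c+9].mean(1);d=np.diff(col);i=np.argmax(d);j=np.argmin(d)
    print(n,col.round()[::2],r0+i+.5,r0+j+.5,plane(w,[(c,r0+i+.5),(c,r0+j+.5)],.076))
E
```

```text
w13 [ 77.  76.  77.  78.  83. 131. 140. 141. 141. 141. 141. 141. 140. 140.
 139. 139. 139. 138. 138. 138. 137. 136. 100.  52.  52.  52.  52.  58.
  75.  73.] 194.5 229.5 [[0.6064 0.1477 0.076 ]
 [0.6346 0.1452 0.076 ]]
w12 [ 68.  68.  68.  68.  68.  90. 131. 138. 138. 138. 138. 137. 137. 137.
 136. 136. 135. 134. 134. 133. 134. 133. 133. 132. 131. 111.  67.  51.
  50.  50.] 110.5 151.5 [[0.5371 0.1585 0.076 ]
 [0.5654 0.1558 0.076 ]]
w9 [ 72.  72.  72.  73.  72. 106. 131. 133. 133. 133. 133. 132. 132. 132.
 131. 131. 131. 130. 130. 129. 129. 122.  70.  49.  49.  48.  49.  63.
  69.  70.] 193.5 227.5 [[0.4672 0.3577 0.076 ]
 [0.4959 0.3547 0.076 ]]
```

The views suggest the saddle is about 2 mm short of the rivets, so I'll regrip and nudge it +1.8 mm.

Emit:
arm_command:
  motion:
    - {"tx":0,"ty":0,"tz":-0.4,"turn":0}
    - {"tx":0,"ty":0,"tz":-0.8,"turn":0}
    - {"tx":0,"ty":0,"tz":-0.98,"turn":0}
    - {"tx":0,"ty":0,"tz":-0.98,"turn":0}
    - {"tx":0,"ty":0,"tz":-0.98,"turn":0}

```text
clock: 25.1
position: [0.6225, 0.1455, 0.0448]
tool_rot: [[-0.996, 0.09, -0.002], [0.09, 0.996, -0.0], [0.002, -0.0, -1.0]]
force: [0.4, -0.5, 0.9]
finger_gap: 0.799
grasp_force: 0.0
```

Emit:
arm_command:
  motion:
    - {"tx":0,"ty":0,"tz":0,"turn":0}
    - {"tx":0,"ty":0,"tz":0,"turn":0}
    - {"tx":0,"ty":0,"tz":0,"turn":0}
    - {"tx":0,"ty":0,"tz":0,"turn":0}
    - {"tx":0,"ty":0,"tz":0,"turn":0}
    - {"tx":0,"ty":0,"tz":0.03,"turn":0}
    - {"tx":0,"ty":0,"tz":0.035,"turn":0}
    - {"tx":0.008,"ty":0.002,"tz":0.035,"turn":0}
    - {"tx":0.015,"ty":0.004,"tz":0.035,"turn":0}
    - {"tx":0.015,"ty":0.004,"tz":0.035,"turn":0}
    - {"tx":0.015,"ty":0.004,"tz":0.015,"turn":0}
    - {"tx":0.015,"ty":0.004,"tz":0,"turn":0}
    - {"tx":0.015,"ty":0.004,"tz":-0.003,"turn":0}
    - {"tx":0.015,"ty":0.004,"tz":-0.003,"turn":0}
  hand: 1
  force: 80

```text
clock: 26.5
position: [0.625, 0.1461, 0.0472]
tool_rot: [[-0.996, 0.09, 0.001], [0.09, 0.996, 0.0], [-0.001, 0.0, -1.0]]
force: [-8.3, -0.9, 16.0]
finger_gap: 0.457
grasp_force: 84.4
```

Emit:
arm_command:
  motion:
    - {"tx":0,"ty":0,"tz":0,"turn":0}
    - {"tx":0,"ty":0,"tz":0,"turn":0}
    - {"tx":0,"ty":0,"tz":0,"turn":0}
    - {"tx":0,"ty":0,"tz":0.3,"turn":0}
    - {"tx":0,"ty":0,"tz":0.7,"turn":0}
    - {"tx":0,"ty":0,"tz":1,"turn":0}
    - {"tx":0,"ty":0,"tz":1,"turn":0}
    - {"tx":0,"ty":0,"tz":1,"turn":0}
  hand: 0.2

```text
clock: 27.3
position: [0.6255, 0.1461, 0.1656]
tool_rot: [[-0.996, 0.09, 0.002], [0.09, 0.996, 0.0], [-0.002, 0.0, -1.0]]
force: [-0.8, 0.1, -0.6]
finger_gap: 0.796
grasp_force: 0.0
```

```bash
python3 - <<'E'
from bores import *
s=bot.state();print(s['position'],s['tool_rot'][:,0])
w=grab('wrist','w14')
for P in([.6848,.1632,.0725],[.6808,.1197,.0725]):
    c,st=dark(w,P,16,60);print('riv',c,st,plane(w,[c],.0725))
g=w['img'].max(2).astype(int);c=274;r0=185
col=g[r0:r0+60,c-8:c+9].mean(1);d=np.diff(col);i=np.argmax(d);j=np.argmin(d);print(r0+i+.5,r0+j+.5,plane(w,[(c,r0+i+.5),(c,r0+j+.5)],.076))
for r in(200,212,222):
    row=g[r,230:320];dd=np.diff(row);print(np.argmax(dd[:45])+230.5,np.argmin(dd[45:])+275.5, plane(w,[(np.argmax(dd[:45])+230.5,r),(np.argmin(dd[45:])+275.5,r)],.076))
E
```

```text
[0.6255 0.1461 0.1656] [-0.9959  0.0903 -0.0019]
riv [299.4559 278.7625] [  6   8  20  17 261] [[0.6844 0.1631 0.0725]]
riv [248.1034 278.3755] [  7   7  19  18 261] [[0.6801 0.1196 0.0725]]
192.5 227.5 [[0.607  0.1483 0.076 ]
 [0.6353 0.1458 0.076 ]]
248.5 299.5 [[0.6111 0.1281 0.076 ]
 [0.6147 0.1675 0.076 ]]
249.5 299.5 [[0.6208 0.1278 0.076 ]
 [0.6243 0.1668 0.076 ]]
249.5 298.5 [[0.629  0.1268 0.076 ]
 [0.6325 0.1655 0.076 ]]
```

Emit:
arm_command:
  motion:
    - {"tx":-0.3,"ty":0.03,"tz":0.05,"turn":0}
    - {"tx":-0.6,"ty":0.06,"tz":0.05,"turn":0}
    - {"tx":-0.9,"ty":0.1,"tz":0.05,"turn":0}
    - {"tx":-0.92,"ty":0.1,"tz":0.05,"turn":0}
    - {"tx":-0.92,"ty":0.1,"tz":0.05,"turn":0}
    - {"tx":-0.92,"ty":0.1,"tz":0.05,"turn":0}
  hand: 1
  force: 30

```text
clock: 27.95
position: [0.5152, 0.158, 0.1704]
tool_rot: [[-0.996, 0.09, -0.0], [0.09, 0.996, -0.0], [0.0, -0.0, -1.0]]
force: [0.3, -0.2, -0.4]
finger_gap: -0.001
grasp_force: 0.0
```

```bash
python3 - <<'E'
from bores import *
s=bot.state();print(s['position'],s['tool_rot'][:,0])
w=grab('wrist','w15');t=grab('top','t15')
P=[.517,.157,.107];print(proj(w,[P]),proj(t,[P]))
for f in(w,t):
    try:
        c,st=dark(f,P,40 if f is w else 15,45);print(c,st,plane(f,[c],.105))
    except Exception as e:print(e)
E
```

```text
[0.5152 0.158  0.1704] [-0.9959  0.0904  0.0001]
[[272.2414 229.0631]] [[193.2536 231.0682]]
[271.3283 221.2591] [  20    8   40   51 1864] [[0.5118 0.1568 0.105 ]]
[190.4842 228.7474] [  0   0  30  27 570] [[0.5228 0.1641 0.105 ]]
```

Emit:
arm_command:
  motion:
    - {"tx":0,"ty":0,"tz":-0.2,"turn":0}
    - {"tx":0,"ty":0,"tz":-0.4,"turn":0}
    - {"tx":0,"ty":0,"tz":-0.48,"turn":0}
    - {"tx":0,"ty":0,"tz":-0.51,"turn":0}
    - {"tx":-0.01,"ty":0,"tz":-0.54,"turn":0}
    - {"tx":-0.02,"ty":0,"tz":-0.57,"turn":0}
    - {"tx":-0.03,"ty":0,"tz":-0.6,"turn":0}
    - {"tx":-0.04,"ty":0,"tz":-0.63,"turn":0}
    - {"tx":-0.05,"ty":0,"tz":-0.66,"turn":0}
    - {"tx":-0.06,"ty":0,"tz":-0.69,"turn":0}
    - {"tx":-0.06,"ty":0,"tz":-0.69,"turn":0}

```text
clock: 29.15
position: [0.507, 0.158, 0.0877]
tool_rot: [[-0.996, 0.09, -0.0], [0.09, 0.996, -0.0], [0.0, -0.0, -1.0]]
force: [0.4, 0.6, 1.8]
finger_gap: -0.004
grasp_force: 0.7
```

```bash
python3 - <<'E'
from bores import *
s=bot.state();print(s['position'],s['force'],s['moment'])
E
```

```text
[0.507  0.158  0.0877] [0.356  0.6485 1.7941] [ 0.1421 -0.0373  0.0212]
```

Emit:
arm_command:
  motion:
    - {"tx":-0.01,"ty":0,"tz":-0.03,"turn":0}
    - {"tx":-0.02,"ty":0,"tz":-0.06,"turn":0}
    - {"tx":-0.025,"ty":0,"tz":-0.09,"turn":0}
    - {"tx":-0.03,"ty":0.002,"tz":-0.12,"turn":0}
    - {"tx":-0.032,"ty":0.002,"tz":-0.15,"turn":0}
    - {"tx":-0.034,"ty":0.002,"tz":-0.18,"turn":0}
    - {"tx":-0.036,"ty":0.002,"tz":-0.21,"turn":0}
    - {"tx":-0.038,"ty":0.002,"tz":-0.24,"turn":0}
    - {"tx":-0.04,"ty":0.002,"tz":-0.27,"turn":0}
    - {"tx":-0.04,"ty":0.002,"tz":-0.29,"turn":0}
    - {"tx":-0.04,"ty":0.002,"tz":-0.29,"turn":0}

```text
clock: 30.25
position: [0.5017, 0.1585, 0.0532]
tool_rot: [[-0.996, 0.09, -0.001], [0.09, 0.996, 0.0], [0.001, 0.0, -1.0]]
force: [-3.7, 1.7, 9.2]
finger_gap: 0.002
grasp_force: 4.3
```

```bash
python3 - <<'E'
from bores import *
s=bot.state();print(s['position'],s['force'])
t=grab('top','t16');w=grab('wrist','w16');sc=grab('scene','s16')
for P,p0 in(([.6844,.1632,.08],(194.37,165.47)),([.6801,.1196,.08],(211.62,166.84))):
    c,st=dark(t,P,9,60);print(c,p0,st)
E
```

```text
[0.5017 0.1585 0.0532] [-3.6782  1.7332  9.231 ]
[193.5714 162.0952] (194.37, 165.47) [ 6  4  6  5 21]
[211.1 163.7] (211.62, 166.84) [ 7  5  5  5 20]
```

Emit:
arm_command:
  motion:
    - {"tx":0,"ty":0,"tz":-0.015,"turn":0}
    - {"tx":0,"ty":0,"tz":-0.03,"turn":0}
    - {"tx":0,"ty":0,"tz":-0.04,"turn":0}
    - {"tx":0,"ty":0,"tz":-0.04,"turn":0}

```text
clock: 30.8
position: [0.5017, 0.1585, 0.0489]
tool_rot: [[-0.996, 0.09, -0.001], [0.09, 0.996, 0.0], [0.001, 0.0, -1.0]]
force: [-6.5, 2.3, 13.4]
finger_gap: 0.003
grasp_force: 6.5
```

Emit:
arm_command:
  motion:
    - {"tx":0,"ty":0,"tz":-0.01,"turn":0}
    - {"tx":0,"ty":0,"tz":-0.015,"turn":0}
    - {"tx":0,"ty":0,"tz":-0.015,"turn":0}

```text
clock: 31.1
position: [0.5017, 0.1586, 0.0482]
tool_rot: [[-0.996, 0.09, -0.0], [0.09, 0.996, 0.0], [0.0, 0.0, -1.0]]
force: [-10.0, 0.3, 28.9]
finger_gap: 0.0
grasp_force: 14.2
```

Emit:
arm_command:
  motion:
    - {"tx":0,"ty":0,"tz":0.004,"turn":0}
    - {"tx":0,"ty":0,"tz":0.004,"turn":0}
    - {"tx":0,"ty":0,"tz":0.004,"turn":0}
    - {"tx":0,"ty":0,"tz":0.004,"turn":0}
    - {"tx":0,"ty":0,"tz":0.004,"turn":0}

```text
clock: 31.6
position: [0.5017, 0.1585, 0.0484]
tool_rot: [[-0.996, 0.09, -0.001], [0.09, 0.996, 0.001], [0.001, 0.0, -1.0]]
force: [-9.0, 0.3, 23.5]
finger_gap: -0.002
grasp_force: 12.0
```

```bash
python3 - <<'E'
from bores import *
s=bot.state();print(s['position'],s['force'])
t=grab('top','t17')
C=[]
for P in([.688,.1632,.088],[.684,.1196,.088]):
    c,st=dark(t,P,9,60);p=plane(t,[c],.088);C.append(p[0]);print(c,p)
d=C[0]-C[1];print('yaw',np.degrees(np.arctan2(-d[0],d[1])))
sc=grab('scene','s17');a=load('s0')
# rear top edge/ chest lid displacement in scene: phase correlation
f=lambda F:cv2.cvtColor(F['img'][290:345,262:350],cv2.COLOR_RGB2GRAY).astype(np.float32)
print(cv2.phaseCorrelate(f(a),f(sc)))
E
```

```text
[0.5017 0.1585 0.0484] [-8.9577  0.2531 23.514 ]
[193.5 161.5] [[0.6912 0.1626 0.088 ]]
[211. 163.] [[0.687  0.1191 0.088 ]]
yaw -5.601152373589818
((0.10646576157515852, 0.5481501792144101), 0.636936961279975)
```

```bash
python3 -c "
from rig import bot
print(bot.close_job())"
```

```text
the job is handed in; nothing more can be done
None
```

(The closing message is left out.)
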